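# Set up the desk embosser and put its dies away

## Robot

A 6-joint arm with a two-finger parallel gripper is mounted at the origin on the work surface; the furniture and walls round the work are solid. World frame = base frame: x ahead of the robot, y to its left, z up, the work surface at z = 0. Lengths are in m, angles in degrees, forces in N, time in s.
With the tool pointing down it reaches from about 0.275 to 0.825 m from the base axis. Payload 4.9 kg.
Tool frame: the origin (TCP) lies on the centre line of the jaws, within the pads' length; the fingertips stand 8 mm ahead of it and the grasp point (between the pads) lies 11 mm behind it; z points along the fingers, y is the line along which they close (so a half turn about z gives the same grasp; the last joint's range is limited). The gripper opens to 85 mm and grips with 20 to 120 N. Pads are 22 mm wide; open, the fingers measure 114 mm over their backs; the gripper's body (76 mm by 85 mm) begins 54 mm behind the grasp point. The pads swing forward as they close: fully open they stand 13 mm farther back than shut.
Start: joints at [61.066, 18.69, -11.035, 60.275, 0, 82.311], TCP at [0.199, 0.513, 0.239] pointing down, gripper open.
Joint ranges: [-152.03, 152.03], [-55.5, 102.48], [-74.3, 77.21], [-110.64, 120.58], [-84.22, 78.4], [-180, 180]. Speed limits (degrees/s): [147.25, 147.25, 180, 180, 180, 180].

## Interface

Orientations are given as [roll, pitch, yaw] about the fixed x, y, z axes, in that order (R = Rz(yaw) Ry(pitch) Rx(roll)).
In Python, from plant import ctrl gives the robot as it stands.
- The arm moves only by the tool jog_arm, never from a script. Its argument "motion" is one flat list of numbers, 6 for each row, row after row: the shift along the world's x, y, z in units of 2 cm (1.0 is 2 cm), then the turn, a rotation vector about the world's x, y, z in units of 0.5 rad (1.0 is 0.5 rad). In form: [dx, dy, dz, ax, ay, az, dx, dy, dz, ax, ay, az, ...]. A call has 1 to 12 rows; each row shifts and turns the commanded pose from where the row before left it; what a row does not reach is not made up. A row lasts 1/12 s, in which the tool goes at most 41.7 mm and 7.16 degrees, less where a joint would pass 70% of its speed; a pose out of reach is approached as far as the arm can. A call with a number of a shift or a turn outside -1 to 1 is refused whole. A call with a gripper value outside its range is refused whole. "hand" is the gripper's target within -1 to 1 (fully open at 1, half-way at 0, shut at -1), set as the call begins (left out, the last holds). The fingers move at their own pace and stop on an object; "grip_force" is the grip in N (left out, the last holds). Time passes only in rows, so rows that do not move let the fingers close. It gives the time, the measured TCP pose, the force, the opening and the grip force at its end, in the units of the state.
- ctrl.get_obs(): the state, without advancing time (a new reading comes with each control period).
- ctrl.get_image(name): name is "side" or "top"; returns a dict with "color" (420x560x3 uint8, red, green, blue), "K" (3x3 intrinsics, pixels), "xyz" and "orientation" of the camera in the world. Camera axes: x right, y up, looking along -z (the intrinsics and any distortion apply to the point x, -y, -z); pixel columns grow to the right and rows downward; lengths in m; the calibration is good to about 2 mm. A picture is of the moment at which its call begins. There is no depth.
- ctrl.close_job(): hands the job in; it is judged then, once.
Trained networks look in the newest picture that a camera, given by its name, has taken for a name from the list of things; names that differ only in an ending like _2 or _b are one class to them, and where a whole thing is asked for, a point or a joint stands for the part that bears it (a point fixed in the world has none). Each returns a list of dicts, best first, with "p" (0 to 1); they miss things now and then, are a little off and sometimes report something else, mostly with a low value. They report only what shows in the picture. A call takes as long as a camera call. They do not tell look-alikes from the thing itself.
- ctrl.find_in(camera, name): "xyz" ([x, y, z] in m, in world coordinates, good to about 4 mm: the middle of the surface that is visible of it).
- ctrl.masks_of(camera, name): "region" (420x560 bool, what is visible of it).
- ctrl.mark_of(camera, name): "xyz" ([x, y, z] in m, in world coordinates, good to about 4 mm: a listed point, or the origin of a listed thing).
The state is a dict: "time": time; "joint_positions": joint angles; "dq": joint speeds; "tau": joint torques, N m; "tcp_pos": TCP position; "tcp_rot": TCP orientation; "force": force on the tool from outside, world axes, zero at the start; "ft_torque": the same for the moment, N m; "grip_width": opening from 0.0 (shut) to 1.0 (fully open); "grasp_force": force on a finger pad.
Only numpy, scipy, OpenCV 4.12 (cv2) and the standard library are available. Lean on these libraries where they do the work, as an engineer would, in place of code of your own. Each camera call takes 0.05 s, during which the arm holds its last target. There are 200 camera calls.

## Task

Get the desk embosser ready: slide it flat along the desk, never lifting or tipping it, from the outline it stands in to the empty outline and line it up with that; then set the toothed wheel into the socket on its top, turned so that the teeth mesh, push it fully home, and wind it clockwise as far as it goes. Also press every loose brass die fully home, handle up, into the cutout of its own shape in the case, at whatever moment suits; leave the other things on the desk alone, and have everything released and at rest at the end.

Things in the scene. Friction and masses are not known exactly. Their poses are not given: they have to be found in the camera images.
- embosser: Grey desk embosser, loose, 0.9 kg: base 150 (x) x 96 (y) mm, 18 high on rubber feet; body on it (x -28 to 72, 84 wide) up to 44; toothed socket on top, axis at x = 18, y = 0, rim at 60; at the back a steel platen bar, up to 64, that goes down as the socket is wound. Origin at the centre of the underside; x toward the back, away from the grip fin.
- grip_fin (a point): Centre of the top edge of the embosser's upright steel grip fin at its front, by which it is slid: 36 long (along x) x 12 thick (along y), top 62 above the desk, bare for 44 mm below it; at x = -55, y = 0 from the embosser's origin.
- parked_mark: The outline in which the embosser stands at first: four L-shaped corners of thin light tape flat on the desk, 165 (x) x 115 (y) mm; origin at its centre.
- work_mark: The other, empty outline, the same, about 190 mm to one side and turned a little differently: the working place. Origin at its centre; its x axis is the direction the embosser's x axis must have.
- socket_seat (a point): Centre of the floor of the toothed socket; turns with it, z up. A steel ring on the embosser, 64 mm outside, 52 inside, 12 deep, floor 48 above the desk, with 8 inward teeth 5 wide reaching in to radius 19.5. The gaps between them lie along the point's x axis and every 45 degrees from it.
- socket (a joint): Winding angle of the socket in rad: from 0 to its stop at 1.5; grows as it turns clockwise seen from above. Stays where it is left (about 0.12 N m of friction). It starts somewhere between 0 and 0.4.
- wheel: Steel drive wheel, a loose gear 16 mm thick, 8 outward teeth 7 wide, 48 over the tips, core 34; a tooth lies along its x axis and every 45 degrees. On top a black handle bar 40 long (x) x 14 thick (y) x 28 high; 44 high in all. Origin at the centre of the underside, z up. 0.09 kg. When home it rests on the socket's floor, 4 mm proud of the rim, with about 5 degrees and 2 mm of play.
- case: Shallow wooden case, fixed, 152 (x) x 176 (y) x 20 mm (rim), with a rigid grey insert whose top is 16 above the desk. Five cutouts of different outline, 10 mm deep, one for each die. Origin at the centre of the underside; z up.
- cutout_round (a point): Centre of the floor of the round cutout in the case insert, 6 above the desk: round, 41 across, 10 mm deep, 2 mm chamfer, x and y as the case's. In its two y walls sit small sprung rubber pads, which hold the die up by some 5 mm until it is pressed down with a few newtons (2 to 8), and then grip it.
- cutout_square (a point): Centre of the floor of the square cutout in the case insert, 6 above the desk: square, 37 x 37, 10 mm deep, 2 mm chamfer, x and y as the case's. In its two y walls sit small sprung rubber pads, which hold the die up by some 5 mm until it is pressed down with a few newtons (2 to 8), and then grip it.
- cutout_oblong (a point): Centre of the floor of the oblong cutout in the case insert, 6 above the desk: oblong, 57 (x) x 27 (y), 10 mm deep, 2 mm chamfer, x and y as the case's. In its two y walls sit small sprung rubber pads, which hold the die up by some 5 mm until it is pressed down with a few newtons (2 to 8), and then grip it.
- cutout_cross (a point): Centre of the floor of the cross cutout in the case insert, 6 above the desk: plus-shaped, 47 over the arms, arms 19 wide, 10 mm deep, 2 mm chamfer, x and y as the case's. In its two y walls sit small sprung rubber pads, which hold the die up by some 5 mm until it is pressed down with a few newtons (2 to 8), and then grip it.
- cutout_bar (a point): Centre of the floor of the bar cutout in the case insert, 6 above the desk: narrow, 67 (x) x 19 (y), 10 mm deep, 2 mm chamfer, x and y as the case's. In its two y walls sit small sprung rubber pads, which hold the die up by some 5 mm until it is pressed down with a few newtons (2 to 8), and then grip it.
- die_round: Embossing die, may be absent: a brass round disc, 38 across, 14 mm thick. On top stands an upright handle bar of dark wood, 30 long (along x) x 14 thick (along y) x 28 high, so the die is 42 high. Origin at the centre of the underside, z up. Mass about 0.05 kg, mostly the brass.
- die_square: Embossing die, may be absent: a brass square block, 34 x 34, 14 mm thick. On top stands an upright handle bar of dark wood, 30 long (along x) x 14 thick (along y) x 28 high, so the die is 42 high. Origin at the centre of the underside, z up. Mass about 0.05 kg, mostly the brass.
- die_oblong: Embossing die, may be absent: a brass oblong block, 54 (x) x 24 (y), 14 mm thick. On top stands an upright handle bar of dark wood, 30 long (along x) x 14 thick (along y) x 28 high, so the die is 42 high. Origin at the centre of the underside, z up. Mass about 0.05 kg, mostly the brass.
- die_cross: Embossing die, may be absent: a brass plus-shaped block, 44 over each pair of arms, arms 16 wide, along x and y, 14 mm thick. On top stands an upright handle bar of dark wood, 30 long (along x) x 14 thick (along y) x 28 high, so the die is 42 high. Origin at the centre of the underside, z up. Mass about 0.05 kg, mostly the brass.
- die_bar: Embossing die, may be absent: a brass narrow bar, 64 (x) x 16 (y), 14 mm thick. On top stands an upright handle bar of dark wood, 30 long (along x) x 14 thick (along y) x 28 high, so the die is 42 high. Origin at the centre of the underside, z up. Mass about 0.05 kg, mostly the brass.
- mouse: Bystander: dark computer mouse, 104 x 62 x 45 mm, to be left alone; origin under its centre.
- sticky_notes: Bystander: pad of sticky notes, 75 x 75 x 16 mm, to be left alone; origin under its centre.
- eraser: Bystander: eraser in a card sleeve, 21 x 45 x 12 mm, to be left alone; origin under its centre.
There are look-alikes about, which are no part of the job. Several things have the shape of the wheel; the one meant has the colours described above.

How it is judged:
By the outcome, as a careful person would: the job done as asked, in the order asked, and still so for the second after the job is handed in, with the robot touching nothing.
Of die_round, die_square, die_oblong, die_cross, die_bar only 3 to 5 are there at a start; the rules pass over those that are not, and their reading is None.
At some moment in a run one of wheel, die_round, die_square, die_oblong, die_cross may be knocked a few centimetres aside while the robot is not near it.
It also fails if it takes over 208 s, if anything falls off the work surface, if the arm or the gripper's body presses on something with over 40 N, if the wrist force passes 120 N, or if a joint passes its speed limit or range.

## Working session

There is one attempt and no reset: what is moved stays moved. The work goes in short steps, Python scripts to look and compute and a tool call to move; the robot and the scene stay as the last step left them, time stands still between calls to the robot, and variables do not carry over. Pictures are saved under pics/ and viewed, at most 14 in all, crops included, and the job is handed in when it is done.

Besides the shell and the picture viewer there is one more tool, called after "Emit:" as name(argument=value, ...), one argument or row to a line, values as JSON. jog_arm: Moves the arm, as the interface text tells. Its arguments: {"type":"object","properties":{"motion":{"type":"array","items":{"type":"number","minimum":-1,"maximum":1}},"hand":{"type":"number"},"grip_force":{"type":"number"}},"required":["motion"]}

```bash
mkdir -p pics; ls
cat > h.py <<'E'
import numpy as np, cv2
from scipy.spatial.transform import Rotation as R
from plant import ctrl
NAMES=["embosser","grip_fin","parked_mark","work_mark","socket_seat","wheel","case","cutout_round","cutout_square","cutout_oblong","cutout_cross","cutout_bar","die_round","die_square","die_oblong","die_cross","die_bar","mouse","sticky_notes","eraser"]
def camR(o):
    o=np.array(o,float)
    if o.shape==(3,3): return o
    return R.from_euler('xyz',o,degrees=True).as_matrix()
def proj(im,P):
    P=np.atleast_2d(P); c=(P-np.array(im["xyz"]))@camR(im["orientation"])
    c=c*[1,-1,-1]; u=c@np.array(im["K"]).T
    return u[:,:2]/u[:,2:]
def unproj(im,uv,z):
    uv=np.atleast_2d(np.array(uv,float)); d=np.c_[uv,np.ones(len(uv))]@np.linalg.inv(im["K"]).T
    d=(d*[1,-1,-1])@camR(im["orientation"]).T; c=np.array(im["xyz"])
    return c+d*((z-c[2])/d[:,2])[:,None]
def save(im,name,crop=None,s=1):
    a=im["color"][:,:,::-1]
    if crop: a=a[crop[1]:crop[3],crop[0]:crop[2]]
    cv2.imwrite("pics/"+name,cv2.resize(a,None,fx=s,fy=s,interpolation=cv2.INTER_CUBIC))
E
python3 - <<'E'
from h import *
o=ctrl.get_obs(); print(o)
for cam in("top","side"):
    im=ctrl.get_image(cam); save(im,cam+"0.png",s=1.42)
    print(cam,im["xyz"],im["orientation"],np.round(im["K"],1).tolist(),[k for k in im])
    for n in NAMES:
        if cam=="side" and n not in("wheel","grip_fin","socket_seat"): continue
        r=ctrl.mark_of(cam,n)
        print(n,[(np.round(d["xyz"],3).tolist(),round(d["p"],2),proj(im,d["xyz"]).round().astype(int)[0].tolist()) for d in r[:4]])
E
```

```text
pics
{'time': 0.0, 'joint_positions': array([ 6.10651601e+01,  1.87328054e+01, -1.10897994e+01,  6.02755936e+01,
        1.71002478e-04,  8.23120234e+01]), 'dq': array([-0.04317593, -0.04847745,  0.01954354,  0.0532556 ,  0.03706543,
       -0.0231553 ]), 'tau': array([ 2.12212304e-03, -4.43394542e+01,  2.62442440e+01,  1.52358151e-02,
        6.23817618e-05,  2.82411918e-06]), 'tcp_pos': array([0.1990206 , 0.51213381, 0.23851049]), 'tcp_rot': array([-1.79902707e+02, -1.33062797e-02,  1.58753125e+02]), 'force': array([-0.13560114, -0.46457414, -0.34203368]), 'ft_torque': array([-0.06321222, -0.04344593, -0.04414074]), 'grasp_force': 0.0, 'grip_width': 1.0000931485166766}
top [0.27784935 0.01958147 1.0731989 ] [ 10.34162572  -0.79483273 -89.31415452] [[450.4, 0.0, 283.2], [0.0, 450.4, 203.4], [0.0, 0.0, 1.0]] ['color', 'K', 'xyz', 'orientation']
embosser [([0.598, 0.052, -0.001], 0.96, [266, 154])]
grip_fin [([0.55, 0.045, 0.063], 0.55, [268, 166])]
parked_mark []
work_mark []
socket_seat [([0.616, 0.057, 0.046], 0.89, [263, 141])]
wheel [([0.346, 0.038, -0.002], 0.8, [269, 256]), ([0
[... 884 characters left out ...]
0.002], 0.43, [365, 263])]
mouse [([0.361, -0.284, -0.003], 0.67, [404, 252])]
sticky_notes [([0.33, -0.188, -0.002], 0.57, [365, 264])]
eraser [([0.458, 0.289, -0.001], 0.54, [166, 208])]
side [0.47200049 0.87519654 0.85212544] [  47.38637511   -0.70568918 -178.69960117] [[546.7, 0.0, 283.7], [0.0, 546.7, 211.6], [0.0, 0.0, 1.0]] ['color', 'K', 'xyz', 'orientation']
grip_fin [([0.549, 0.052, 0.057], 0.66, [251, 224])]
socket_seat [([0.616, 0.06, 0.046], 0.8, [219, 230]), ([0.423, 0.126, -0.002], 0.42, [311, 271]), ([0.613, -0.25, 0.005], 0.37, [235, 156])]
wheel [([0.433, 0.048, 0.001], 0.63, [305, 243]), ([0.342, -0.045, -0.001], 0.59, [345, 215]), ([0.352, 0.036, -0.0], 0.57, [343, 240])]
```

Run:
```python
from h import *
im=ctrl.get_image("top"); save(im,"top1.png",(110,90,440,310),2.4)
```

```text
(no output)
```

View pics/top1.png

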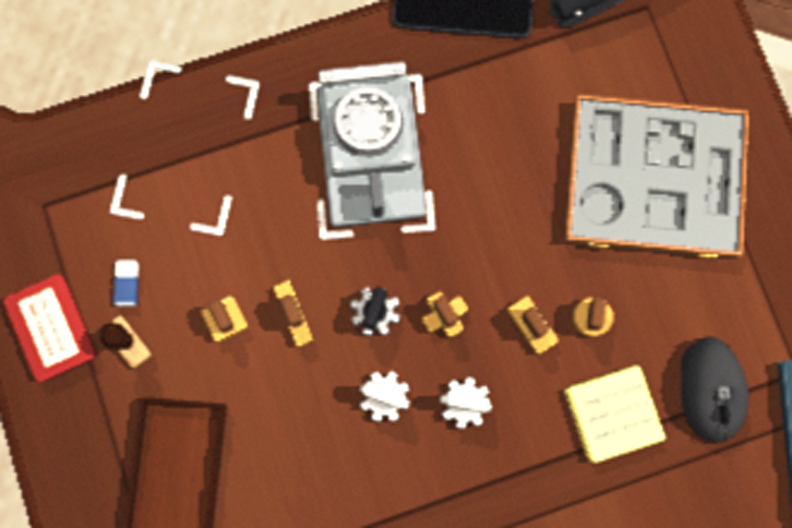

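View pics/side0.png

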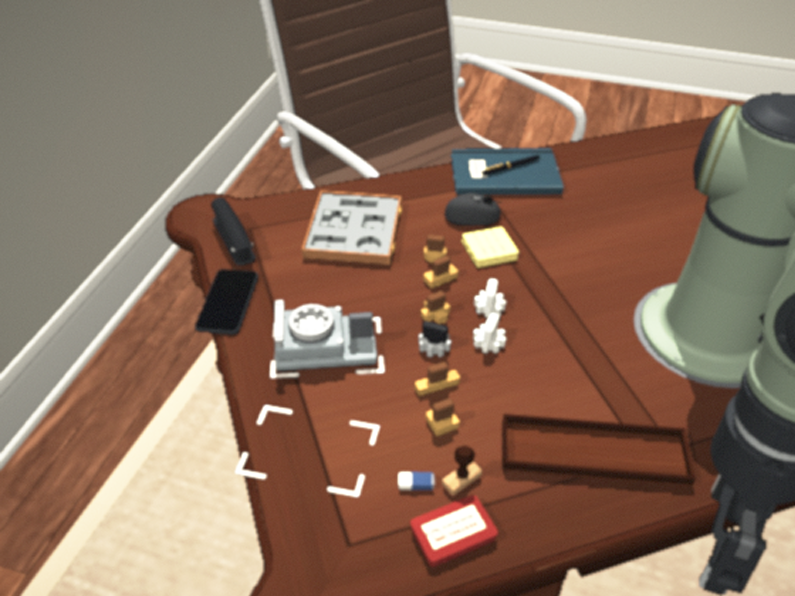

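Top crop (offset 110,90, scale 2.4): there are three wheel-shaped things, in full-image pixels: (266,219) steel gear with black handle, (271,255) all white, and (304,257) all white. The one at (266,219) fits "steel with black handle bar". All five dies are present: square (203,222), bar (232,220), cross (295,220), oblong (332,225) and round (357,221). The stamp at (162,232) isn't a die. The embosser stands at (264,152) and the work mark is at (188,152).

```bash
cat > fit.py <<'E'
from h import *
from scipy.optimize import minimize
def box(x0,x1,y0,y1,z0,z1): return (np.array([[x0,y0],[x1,y0],[x1,y1],[x0,y1]])/1e3,z0/1e3,z1/1e3)
def cyl(r,z0,z1,cx=0,n=32):
    t=np.arange(n)*2*np.pi/n; return (np.c_[cx+r*np.cos(t),r*np.sin(t)]/1e3,z0/1e3,z1/1e3)
def rbox(l,w,a,z0,z1):
    p,_,_=box(-l/2,l/2,-w/2,w/2,0,0); c,s=np.cos(a),np.sin(a); return (p@np.array([[c,s],[-s,c]]),z0/1e3,z1/1e3)
H=box(-15,15,-7,7,14,42)
M={"die_round":[cyl(19,0,14),H],"die_square":[box(-17,17,-17,17,0,14),H],"die_oblong":[box(-27,27,-12,12,0,14),H],
"die_cross":[box(-22,22,-8,8,0,14),box(-8,8,-22,22,0,14),H],"die_bar":[box(-32,32,-8,8,0,14),H],
"wheel":[cyl(17,0,16)]+[rbox(48,7,a*np.pi/4,0,16) for a in range(4)]+[box(-20,20,-7,7,16,44)],
"embosser":[box(-75,75,-48,48,0,18),box(-28,72,-42,42,18,44),cyl(32,44,60,18),box(-73,-37,-6,6,18,62),box(60,75,-42,42,44,64)],
"case":[box(-76,76,-88,88,0,20)]}
S=4
def render(im,model,p):
    m=np.zeros((420*S,560*S),np.uint8); c,s=np.cos(p[2]),np.sin(p[2])
    for poly,z0,z1 in model:
        q=poly@np.array([[c,s],[-s,c]])+p[:2]
        P=np.vstack([np.c_[q,np.full(len(q),z)] for z in(z0,z1)])
        uv=((proj(im,P)+.5)*S-.5)
        cv2.fillConvexPoly(m,cv2.convexHull(np.round(uv*16).astype(np.int32)),1,shift=4)
    return m
def fit(name,obs,x,y,yaws):
    """obs: list of (im,boolmask)"""
    big=[]
    for im,mk in obs:
        big.append((im,cv2.resize(mk.astype(np.float32),None,fx=S,fy=S,interpolation=cv2.INTER_LINEAR)>.5))
    def cost(p):
        return sum(1-((r:=render(im,M[name],p)>0)&b).sum()/(r|b).sum() for im,b in big)/len(big)
    best=None
    for a in yaws:
        r=minimize(cost,[x,y,np.radians(a)],method="Nelder-Mead",options=dict(maxfev=90,initial_simplex=[[x,y,np.radians(a)],[x+.006,y,np.radians(a)],[x,y+.006,np.radians(a)],[x,y,np.radians(a+8)]]))
        if best is None or r.fun<best.fun: best=r
    return best.x,best.fun
E
cat > s1.py <<'E'
from fit import *
T={"die_square":(.424,.195),"die_bar":(.433,.127),"die_cross":(.433,-.023),"die_oblong":(.42,-.11),"die_round":(.432,-.175),"wheel":(.435,.045),"embosser":(.598,.052),"case":(.575,-.24)}
ims={c:ctrl.get_image(c) for c in("top","side")}
mk={c:[] for c in ims}
for c in ims:
    for n in T:
        for d in ctrl.masks_of(c,n): mk[c].append((n,d["p"],d["region"]))
import pickle; pickle.dump((ims,mk),open("s1.pkl","wb"))
for n,(x,y) in T.items():
    obs=[]
    for c in ims:
        u,v=proj(ims[c],[x,y,.015])[0].round().astype(int)
        cand=[(p,nn,r) for nn,p,r in mk[c] if r[max(0,v-3):v+4,u-3:u+4].any() and (nn==n or nn.startswith("die")==n.startswith("die"))]
        if cand:
            b=max(cand,key=lambda t:(t[1]==n,t[0])); obs.append((ims[c],b[2])); print(c,n,b[1],round(b[0],2),b[2].sum())
    if obs:
        p,f=fit(n,obs,x,y,[-10,0] if n in("embosser","case") else [-60,-20,20,60,90])
        print("  ",n,np.round(p[:2],4),round(np.degrees(p[2]),1),"cost",round(f,3))
# work mark
im=ims["top"]; a=im["color"].astype(int); w=(a.min(2)>190); w[:, :150]=0; w[:, 225:]=0; w[:110]=0; w[192:]=0
ys,xs=np.nonzero(w); P=unproj(im,np.c_[xs,ys],0.)[:,:2]; print(len(P),P.min(0),P.max(0),cv2.minAreaRect(P.astype(np.float32)))
E
python3 s1.py
```

```text
side die_square die_square 0.95 390
   die_square [0.4236 0.1975] 22.9 cost 0.134
top die_bar die_bar 0.46 162
side die_bar die_bar 0.84 465
   die_bar [0.43   0.1287] 23.8 cost 0.136
top die_cross die_cross 0.49 265
side die_cross die_cross 0.7 289
   die_cross [ 0.43  -0.023] -58.9 cost 0.169
top die_oblong die_oblong 0.49 244
side die_oblong die_oblong 0.52 315
   die_oblong [ 0.4218 -0.1091] 35.0 cost 0.104
top die_round die_round 0.79 202
side die_round die_round 0.67 239
   die_round [ 0.4312 -0.1694] 23.0 cost 0.141
top wheel wheel 0.66 211
side wheel wheel 0.76 429
   wheel [0.4326 0.0466] 162.5 cost 0.215
top embosser embosser 0.7 2532
side embosser embosser 0.69 2833
   embosser [0.5988 0.0546] 7.4 cost 0.09
top case case 0.56 4609
side case case 0.89 2945
   case [ 0.5757 -0.2365] -4.8 cost 0.028
308 [0.51146421 0.17451985] [0.70859427 0.32645379] ((0.6154428720474243, 0.26064613461494446), (0.1497749388217926, 0.18560944497585297), 79.28211212158203)
```

```bash
cat > s2.py <<'E'
from fit import *
import pickle
ims,mk=pickle.load(open("s1.pkl","rb"))
im=ims["top"]
def Ls(w=6,l=25):
    o=[]
    for sx in(-1,1):
        for sy in(-1,1):
            X,Y=sx*82.5,sy*57.5
            o+= [box(*sorted((X,X-sx*l)),*sorted((Y,Y-sy*w)),0,0.1),box(*sorted((X,X-sx*w)),*sorted((Y,Y-sy*l)),0,.1)]
    return o
M["mark"]=Ls()
for cam in("top","side"):
    i=ims[cam]; g=cv2.GaussianBlur(i["color"].min(2).astype(np.float32),(0,0),.7)
    def score(p):
        r=cv2.resize(render(i,M["mark"],p).astype(np.float32),(560,420),interpolation=cv2.INTER_AREA)
        return -(r*g).sum()/r.sum()
    best=None
    for a in(-20,-12,-5):
        for (x,y) in((.61,.24),(.6,.25),(.62,.25)):
            a_=np.radians(a); r=minimize(score,[x,y,a_],method="Nelder-Mead",options=dict(initial_simplex=[[x,y,a_],[x+.015,y,a_],[x,y+.015,a_],[x,y,a_+.15]]))
            if best is None or r.fun<best.fun: best=r
    print(cam,"work",np.round(best.x[:2],4),np.degrees(best.x[2]).round(1),best.fun.round(1))
    if cam=="top": wm=best.x
# overlay
fits={"die_square":(.4236,.1975,22.9),"die_bar":(.43,.1287,23.8),"die_cross":(.43,-.023,31.1),"die_oblong":(.4218,-.1091,35),"die_round":(.4312,-.1694,0),"wheel":(.4326,.0466,-17.5)}
k=5; x0,y0,x1,y1=185,195,345,255
def ov(cam,crop,k):
    x0,y0,x1,y1=crop; i=ims[cam]; a=cv2.resize(i["color"][y0:y1,x0:x1,::-1],None,fx=k,fy=k,interpolation=cv2.INTER_CUBIC).copy()
    for n,(x,y,d) in fits.items():
        c,s=np.cos(np.radians(d)),np.sin(np.radians(d))
        for poly,z0,z1 in M[n]:
            q=poly@np.array([[c,s],[-s,c]])+[x,y]; uv=(proj(i,np.c_[q,np.full(len(q),z1)])+.5-[x0,y0])*k-.5
            cv2.polylines(a,[np.round(uv).astype(int)],True,(0,255,0) if z1<.03 else (255,255,0),1)
    return a
A=ov("top",(190,200,375,245),4.3); 
B=ov("side",(285,160,330,310),3.9); B=cv2.rotate(B,cv2.ROTATE_90_CLOCKWISE)
w=max(A.shape[1],B.shape[1]); z=np.zeros((A.shape[0]+B.shape[0],w,3),np.uint8); z[:A.shape[0],:A.shape[1]]=A; z[A.shape[0]:,:B.shape[1]]=B
cv2.imwrite("pics/ov.png",z)
# case ortho
c,s=np.cos(np.radians(-4.8)),np.sin(np.radians(-4.8))
out=[]
for cam in("top","side"):
    i=ims[cam]; r=2.2 # px per mm
    X,Y=np.meshgrid(np.arange(-80,80,1/r),np.arange(-92,92,1/r)); q=np.c_[X.ravel(),Y.ravel()]/1e3@np.array([[c,s],[-s,c]])+[.5757,-.2365]
    uv=proj(i,np.c_[q,np.full(len(q),.016)]).reshape(*X.shape,2).astype(np.float32)
    o=cv2.remap(i["color"],uv[...,0],uv[...,1],cv2.INTER_CUBIC); out.append(o[::-1,:,::-1])
cv2.imwrite("pics/case.png",np.hstack(out)); np.save("case_top.npy",out[0]); print(out[0].shape)
E
python3 s2.py
```

```text
top work [0.6027 0.2464] -10.7 -220.7
side work [0.6026 0.2458] -10.8 -237.6
(405, 352, 3)
```

View pics/ov.png

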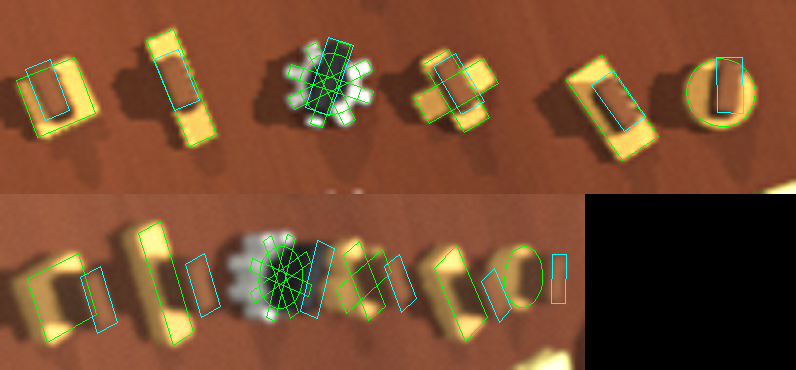

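View pics/case.png

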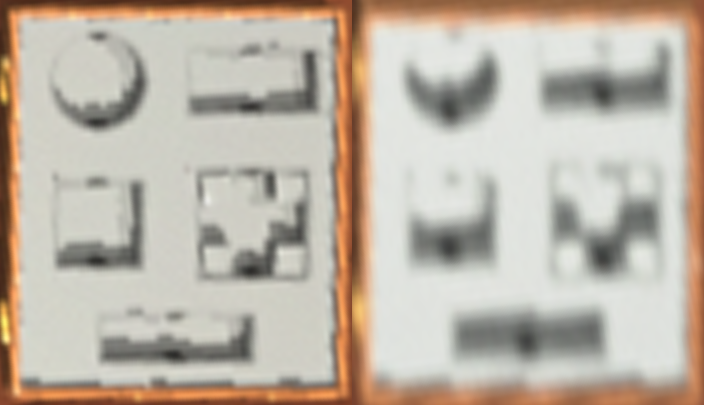

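Work mark is consistent in both cameras at (0.603,0.246), yaw -10.7°, and the die overlays fit well. Cutout centres in the case frame are about (-35,55), (35,55), (-35,-10), (35,-10) and (0,-62) mm. Next I move to the fin.

Emit:
jog_arm(
  motion=[0.72, -0.97, -0.2, 0, 0, 0.042, 0.72, -0.97, -0.2, 0, 0, 0.042, 0.72, -0.97, -0.2, 0, 0, 0.042, 0.72, -0.97, -0.2, 0, 0, 0.042, 0.72, -0.97, -0.2, 0, 0, 0.042, 0.72, -0.97, -0.2, 0, 0, 0.042, 0.72, -0.97, -0.2, 0, 0, 0.042, 0.72, -0.97, -0.2, 0, 0, 0.042, 0.72, -0.97, -0.2, 0, 0, 0.042, 0.72, -0.97, -0.2, 0, 0, 0.042, 0.72, -0.97, -0.2, 0, 0, 0.042, 0.72, -0.97, -0.2, 0, 0, 0.042],
  hand=0,
  grip_force=80,
)

```text
time: 3.2
tcp_pos: [0.3727, 0.2789, 0.1913]
tcp_rot: [180.0, 0.0, 173.3]
force: [-0.3, 0.2, 0.3]
grip_width: 0.501
grasp_force: 0.0
```

Emit:
jog_arm(
  motion=[0.72, -0.97, -0.2, 0, 0, 0.042, 0.72, -0.97, -0.2, 0, 0, 0.042, 0.72, -0.97, -0.2, 0, 0, 0.042, 0.72, -0.97, -0.2, 0, 0, 0.042, 0.72, -0.97, -0.2, 0, 0, 0.042, 0.72, -0.97, -0.2, 0, 0, 0.042, 0.72, -0.97, -0.2, 0, 0, 0.042, 0.72, -0.97, -0.2, 0, 0, 0.042, 0.72, -0.97, -0.2, 0, 0, 0.042, 0.72, -0.97, -0.2, 0, 0, 0.042, 0.72, -0.97, -0.2, 0, 0, 0.042, 0.72, -0.97, -0.2, 0, 0, 0.042],
)

```text
time: 4.2
tcp_pos: [0.5456, 0.0459, 0.1431]
tcp_rot: [-180.0, 0.0, -172.3]
force: [0.2, -0.0, -0.8]
grip_width: 0.499
grasp_force: 0.0
```

```bash
cat > s3.py <<'E'
from fit import *
import pickle
ims,mk=pickle.load(open("s1.pkl","rb"))
# case refine from colours: grey insert or orange rim vs brown desk
for cam in("top","side"):
    im=ims[cam]; a=im["color"].astype(int); hsv=cv2.cvtColor(im["color"],cv2.COLOR_RGB2HSV)
    near=cv2.dilate(render(im,M["case"],(.5757,-.2365,-.084))[::S,::S],np.ones((9,9)))>0
    m=near&((a[:,:,0]>185)|(hsv[:,:,1]<60)); m=cv2.morphologyEx(m.astype(np.uint8),cv2.MORPH_OPEN,np.ones((3,3)))
    c,_=cv2.findContours(m,cv2.RETR_EXTERNAL,cv2.CHAIN_APPROX_NONE); c=max(c,key=cv2.contourArea); m=cv2.drawContours(m*0,[c],-1,1,-1)
    P=unproj(im,c[:,0,:],.02)[:,:2]; print(cam,cv2.minAreaRect(P.astype(np.float32)))
    p,f=fit("case",[(im,m>0)],.5757,-.2365,[-5]); print("  fit",p[:2].round(4),np.degrees(p[2]).round(1),round(f,3))
im=ims["top"]; # embosser fin: both cameras
for b in ([box(62,75,-42,42,44,64)],[box(66,75,-42,42,44,64)],[box(72,82,-45,45,18,64)]):
    M["e2"]=M["embosser"][:4]+b
    obs=[]
    for c in ims:
        r=[t for t in mk[c] if t[0]=="embosser"]; obs.append((ims[c],max(r,key=lambda t:t[1])[2]))
    p,f=fit("e2",obs,.5988,.0546,[5]); print(p[:2].round(4),np.degrees(p[2]).round(1),round(f,3))
print(ctrl.get_obs()["tcp_pos"],ctrl.get_obs()["tcp_rot"])
E
python3 s3.py
```

```text
top ((0.5739885568618774, -0.23586511611938477), (0.17555685341358185, 0.15482628345489502), 85.14189147949219)
  fit [ 0.577  -0.2376] -5.4 0.095
side ((0.5743332505226135, -0.23323723673820496), (0.17670050263404846, 0.15697433054447174), 84.71905517578125)
  fit [ 0.5755 -0.2564] -4.5 0.15
[0.5988 0.0545] 7.4 0.091
[0.5988 0.0545] 7.3 0.093
[0.5986 0.0544] 7.6 0.136
[0.54560538 0.04594392 0.14313854] [-1.79999648e+02  1.23983270e-02 -1.72319149e+02]
```

Emit:
jog_arm(
  motion=[-0.06, 0.08, -0.9, 0, 0, 0, 0, 0, -0.9, 0, 0, 0, 0, 0, -0.9, 0, 0, 0, 0, 0, -0.9, 0, 0, 0, 0, 0, -0.9, 0, 0, 0, 0, 0, -0.9, 0, 0, 0, 0, 0, 0, 0, 0, 0],
)

```text
time: 4.78
tcp_pos: [0.5412, 0.0487, 0.0322]
tcp_rot: [179.9, -0.3, -172.4]
force: [-1.1, -0.4, 0.3]
grip_width: 0.503
grasp_force: 0.0
```

Emit:
jog_arm(
  motion=[0, 0, 0, 0, 0, 0, 0, 0, 0, 0, 0, 0, 0, 0, 0, 0, 0, 0, 0, 0, 0, 0, 0, 0, 0, 0, 0, 0, 0, 0, 0, 0, 0, 0, 0, 0],
  hand=-1,
  grip_force=80,
)

```text
time: 5.28
tcp_pos: [0.5447, 0.0482, 0.0365]
tcp_rot: [-179.9, 0.1, -172.4]
force: [-0.7, -2.8, 6.2]
grip_width: 0.131
grasp_force: 79.2
```

Emit:
jog_arm(
  motion=[0.01, 0.2, 0, 0, 0, -0.01, 0.01, 0.4, 0, 0, 0, -0.027, 0.01, 0.45, 0, 0, 0, -0.027, 0.01, 0.45, 0, 0, 0, -0.027, 0.01, 0.45, 0, 0, 0, -0.027, 0.01, 0.45, 0, 0, 0, -0.027, 0.01, 0.45, 0, 0, 0, -0.027, 0.01, 0.45, 0, 0, 0, -0.027, 0.01, 0.45, 0, 0, 0, -0.027, 0.01, 0.45, 0, 0, 0, -0.027, 0.01, 0.45, 0, 0, 0, -0.027, 0.01, 0.45, 0, 0, 0, -0.027],
)

```text
time: 6.28
tcp_pos: [0.5475, 0.1478, 0.0368]
tcp_rot: [-179.6, 0.2, 178.6]
force: [-0.3, -11.1, 8.4]
grip_width: 0.128
grasp_force: 79.9
```

Emit:
jog_arm(
  motion=[0.01, 0.45, 0, 0, 0, -0.027, 0.01, 0.45, 0, 0, 0, -0.027, 0.01, 0.45, 0, 0, 0, -0.027, 0.01, 0.45, 0, 0, 0, -0.027, 0.01, 0.45, 0, 0, 0, -0.027, 0.01, 0.45, 0, 0, 0, -0.027, 0.01, 0.45, 0, 0, 0, -0.027, 0.01, 0.45, 0, 0, 0, -0.027, 0.01, 0.45, 0, 0, 0, -0.027, 0.01, 0.45, 0, 0, 0, -0.027, 0.01, 0.35, 0, 0, 0, -0.027, 0.01, 0.2, 0, 0, 0, -0.027],
)

```text
time: 7.28
tcp_pos: [0.5494, 0.2491, 0.0367]
tcp_rot: [-179.7, 0.2, 169.4]
force: [-0.7, -13.5, 11.8]
grip_width: 0.131
grasp_force: 80.2
```

```bash
cat > s4.py <<'E'
from fit import *
o=ctrl.get_obs(); print(o["tcp_pos"],o["tcp_rot"],o["force"])
obs=[]
for c in("top","side"):
    im=ctrl.get_image(c); r=ctrl.masks_of(c,"embosser")
    if r: obs.append((im,r[0]["region"])); print(c,r[0]["p"],r[0]["region"].sum())
    for n in("grip_fin","socket_seat"):
        d=ctrl.mark_of(c,n); print(n,[d_["xyz"].round(4) if hasattr(d_["xyz"],"round") else d_["xyz"] for d_ in d[:1]])
    if c=="top": save(im,"emb1.png",(140,90,300,200),4)
p,f=fit("embosser",obs,.603,.246,[-10]); print(p[:2].round(4),np.degrees(p[2]).round(1),round(f,3))
E
python3 s4.py
```

```text
[0.54944468 0.24909763 0.03672597] [-179.65874497    0.19931336  169.39954666] [ -0.70345318 -13.54803343  11.84251317]
top 0.78 1733
grip_fin [[0.5491, 0.2471, 0.0607]]
socket_seat [[0.62, 0.2345, 0.0472]]
side 0.71 3487
grip_fin [[0.556, 0.2519, 0.0614]]
socket_seat [[0.6229, 0.235, 0.0466]]
[0.6011 0.2377] -9.4 0.303
```

View pics/emb1.png

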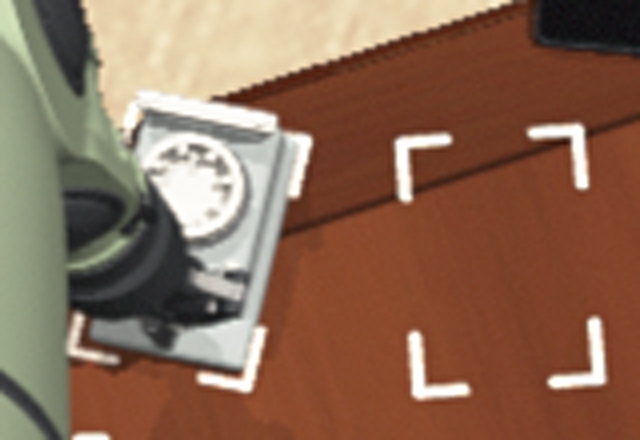

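Emit:
jog_arm(
  motion=[0, 0.14, 0, 0, 0, -0.01, 0, 0.14, 0, 0, 0, 0, 0, 0.1, 0, 0, 0, 0, 0, 0, 0, 0, 0, 0, 0, 0, 0, 0, 0, 0],
)

```text
time: 8.1
tcp_pos: [0.5496, 0.257, 0.0366]
tcp_rot: [-179.8, 0.2, 169.1]
force: [-0.5, -9.2, 7.5]
grip_width: 0.128
grasp_force: 79.7
```

Emit:
jog_arm(
  motion=[0, 0, 0, 0, 0, 0, 0, 0, 0, 0, 0, 0, 0, 0, 0, 0, 0, 0, 0, 0, 0, 0, 0, 0, 0, 0, 0.95, 0, 0, 0, 0, 0, 0.95, 0, 0, 0, 0, 0, 0.95, 0, 0, 0, 0, 0, 0.95, 0, 0, 0, 0, 0, 0.95, 0, 0, 0, 0, 0, 0.95, 0, 0, 0],
  hand=-0.4,
)

```text
time: 8.93
tcp_pos: [0.5481, 0.2596, 0.15]
tcp_rot: [180.0, -0.0, 169.3]
force: [-0.1, 0.2, -0.5]
grip_width: 0.299
grasp_force: 0.0
```

Emit:
jog_arm(
  motion=[-0.53, -0.95, 0, 0, 0, -0.022, -0.53, -0.95, 0, 0, 0, -0.022, -0.53, -0.95, 0, 0, 0, -0.022, -0.53, -0.95, 0, 0, 0, -0.022, -0.53, -0.95, 0, 0, 0, -0.022, -0.53, -0.95, 0, 0, 0, -0.022, -0.53, -0.95, 0, 0, 0, -0.022, -0.53, -0.95, 0, 0, 0, -0.022, -0.53, -0.95, 0, 0, 0, -0.022, -0.53, -0.95, 0, 0, 0, -0.022, -0.53, -0.95, 0, 0, 0, -0.022],
)

```text
time: 9.85
tcp_pos: [0.4313, 0.0498, 0.1493]
tcp_rot: [180.0, 0.0, 162.4]
force: [-0.2, -0.0, 0.0]
grip_width: 0.298
grasp_force: 0.0
```

```bash
cat > s4.py <<'E'
from fit import *
import pickle
o=ctrl.get_obs(); print(o["tcp_pos"],o["tcp_rot"],o["force"])
obs=[];I={}
for c in("top","side"):
    im=ctrl.get_image(c); I[c]=im; r=ctrl.masks_of(c,"embosser")
    if r: obs.append((im,r[0]["region"])); print(c,r[0]["p"],r[0]["region"].sum())
    for n in("grip_fin","socket_seat"):
        d=ctrl.mark_of(c,n); print(n,[np.round(d_["xyz"],4) for d_ in d[:1]])
pickle.dump((I,obs),open("s4.pkl","wb"))
p,f=fit("embosser",obs,.603,.246,[-10]); print(p[:2].round(4),np.degrees(p[2]).round(1),round(f,3))
ax=p[:2]+.018*np.array([np.cos(p[2]),np.sin(p[2])]); print("axis",ax.round(4))
# polar 8th harmonic
r=3; out=[]
for c in I:
    X,Y=np.meshgrid(np.arange(-40,40,1/r),np.arange(40,-40,-1/r))
    uv=proj(I[c],np.c_[X.ravel()/1e3+ax[0],Y.ravel()/1e3+ax[1],np.full(X.size,.06)]).reshape(*X.shape,2).astype(np.float32)
    o=cv2.remap(I[c]["color"],uv[...,0],uv[...,1],cv2.INTER_CUBIC); out.append(o[:,:,::-1])
    t=np.radians(np.arange(0,360,.5))
    for rad in(19.5,20.5,21.5,22.5,24):
        P=np.c_[ax[0]+rad/1e3*np.cos(t),ax[1]+rad/1e3*np.sin(t),np.full(len(t),.06)]; q=proj(I[c],P).astype(np.float32)
        g=cv2.remap(I[c]["color"].mean(2).astype(np.float32),q[None,:,0],q[None,:,1],cv2.INTER_CUBIC)[0]
        h=(g*np.exp(-8j*t)).mean(); print(c,rad,"tooth phase deg",round(np.degrees(np.angle(h.conjugate()))/8%45,1) if 0 else round((-np.degrees(np.angle(h))/8)%45,1),"amp",abs(h).round(1))
im=I["top"]; a=cv2.resize(im["color"][105:195,140:245,::-1],(560,480),interpolation=cv2.INTER_CUBIC)
z=np.zeros((480,800,3),np.uint8); z[:,:560]=a; z[:240,560:]=out[0]; z[240:,560:]=out[1]; cv2.imwrite("pics/emb2.png",z)
E
python3 s4.py
```

```text
[0.4312552  0.04979308 0.14927265] [1.79977551e+02 2.68587343e-03 1.62353633e+02] [-0.17919201 -0.03726964  0.02061384]
top 0.81 2300
grip_fin [array([0.5485, 0.2532, 0.0615])]
socket_seat [array([0.6168, 0.2426, 0.0485])]
side 0.78 4131
grip_fin [array([0.5534, 0.2596, 0.0604])]
socket_seat [array([0.6184, 0.2435, 0.0473])]
[0.6029 0.2462] -10.7 0.138
axis [0.6206 0.2428]
top 19.5 tooth phase deg 7.2 amp 9.7
top 20.5 tooth phase deg 8.5 amp 14.8
top 21.5 tooth phase deg 8.9 amp 18.1
top 22.5 tooth phase deg 9.2 amp 19.0
top 24 tooth phase deg 9.8 amp 16.3
side 19.5 tooth phase deg 10.5 amp 11.2
side 20.5 tooth phase deg 10.7 amp 12.9
side 21.5 tooth phase deg 11.0 amp 13.8
side 22.5 tooth phase deg 11.0 amp 13.7
side 24 tooth phase deg 10.9 amp 10.2
```

View pics/emb2.png

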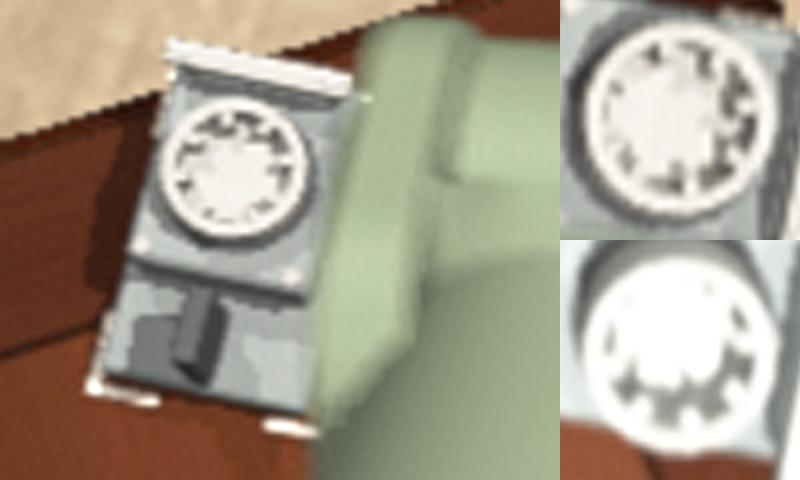

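```bash
cat > s5.py <<'E'
from fit import *
import pickle
I,obs=pickle.load(open("s4.pkl","rb")); ax=np.array([.6206,.2428])
r=9; out=[]
for c in I:
    X,Y=np.meshgrid(np.arange(-36,36,1/r)[:400*2],np.arange(36,-36,-1/r))
    uv=proj(I[c],np.c_[X.ravel()/1e3+ax[0],Y.ravel()/1e3+ax[1],np.full(X.size,.06)]).reshape(*X.shape,2).astype(np.float32)
    o=cv2.remap(I[c]["color"],uv[...,0],uv[...,1],cv2.INTER_CUBIC)[:,:,::-1].astype(float)
    o=np.clip((o-90)*1.5,0,255).astype(np.uint8).copy(); h=o.shape[0]//2
    for k in range(8):
        for ang,col in((-12.5,(0,0,255)),(10,(0,160,0))):
            t=np.radians(ang+45*k); d=np.array([np.cos(t),-np.sin(t)])
            cv2.line(o,tuple((h+d*27*r).astype(int)),tuple((h+d*34*r).astype(int)),col,2)
    for R_ in(19.5,26,32): cv2.circle(o,(h,h),int(R_*r),(255,0,0),1)
    out.append(cv2.resize(o,(400,400)))
cv2.imwrite("pics/sock.png",np.hstack(out))
E
python3 s5.py
```

```text
(no output)
```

View pics/sock.png

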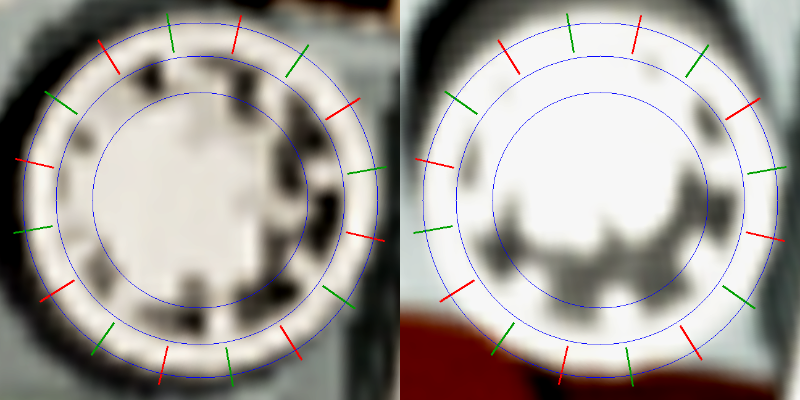

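The socket's teeth (bright) lie at about 10° mod 45 and its gaps at about -12.4° mod 45, which is where the red marks sit. The embosser is at (0.6029,0.2462), -10.7°, on the work mark.

```bash
cat > chk.py <<'E'
from fit import *
import sys
# chk.py name x y : refit a thing near x,y with both cameras
n,x,y=sys.argv[1],float(sys.argv[2]),float(sys.argv[3]); yaws=[float(a) for a in sys.argv[4:]]
obs=[]
for c in("top","side"):
    im=ctrl.get_image(c); r=ctrl.masks_of(c,n); u,v=proj(im,[x,y,.02])[0]
    for d in r:
        yy,xx=np.nonzero(d["region"]); dist=np.hypot(xx.mean()-u,yy.mean()-v); print(c,round(d["p"],2),len(xx),"px off",round(dist,1))
        if dist<8: obs.append((im,d["region"])); break
if obs:
    p,f=fit(n,obs,x,y,yaws); print(n,p[:2].round(4),np.degrees(p[2]).round(1),"cost",round(f,3))
E
python3 chk.py wheel .4326 .0466 -18
```

```text
top 0.57 200 px off 54.5
side 0.91 280 px off 46.1
side 0.77 358 px off 38.4
side 0.6 436 px off 2.0
wheel [0.4332 0.0497] -20.4 cost 0.093
```

Emit:
jog_arm(
  motion=[0.08, -0.08, -0.9, 0, 0, 0, 0, 0, -0.9, 0, 0, 0, 0, 0, -0.9, 0, 0, 0, 0, 0, -0.9, 0, 0, 0, 0, 0, -0.9, 0, 0, 0, 0, 0, -0.9, 0, 0, 0, 0, 0, -0.6, 0, 0, 0, 0, 0, 0, 0, 0, 0],
  hand=-0.2,
  grip_force=50,
)

```text
time: 11.12
tcp_pos: [0.4317, 0.0489, 0.0273]
tcp_rot: [-179.9, -0.2, 162.4]
force: [-0.6, -0.3, 1.3]
grip_width: 0.395
grasp_force: 0.0
```

Emit:
jog_arm(
  motion=[0, 0, 0, 0, 0, 0, 0, 0, 0, 0, 0, 0, 0, 0, 0, 0, 0, 0, 0, 0, 0, 0, 0, 0, 0, 0, 0, 0, 0, 0],
  hand=-1,
)

```text
time: 11.53
tcp_pos: [0.434, 0.0486, 0.0299]
tcp_rot: [180.0, 0.1, 162.3]
force: [0.8, 0.0, -0.8]
grip_width: 0.154
grasp_force: 50.7
```

Emit:
jog_arm(
  motion=[0, 0, 0.5, 0, 0, 0, 0, 0, 1, 0, 0, 0, 0, 0, 1, 0, 0, 0, 0, 0, 1, 0, 0, 0, 0, 0, 1, 0, 0, 0, 0, 0, 0.5, 0, 0, 0],
)

```text
time: 12.03
tcp_pos: [0.4347, 0.0486, 0.1318]
tcp_rot: [179.9, 0.2, 162.3]
force: [0.7, 0.2, -0.7]
grip_width: 0.151
grasp_force: 50.7
```

Emit:
jog_arm(
  motion=[0.78, 0.81, 0, 0, 0, 0.017, 0.78, 0.81, 0, 0, 0, 0.017, 0.78, 0.81, 0, 0, 0, 0.017, 0.78, 0.81, 0, 0, 0, 0.017, 0.78, 0.81, 0, 0, 0, 0.017, 0.78, 0.81, 0, 0, 0, 0.017, 0.78, 0.81, 0, 0, 0, 0.017, 0.78, 0.81, 0, 0, 0, 0.017, 0.78, 0.81, 0, 0, 0, 0.017, 0.78, 0.81, 0, 0, 0, 0.017, 0.78, 0.81, 0, 0, 0, 0.017, 0.78, 0.81, 0, 0, 0, 0.017],
)

```text
time: 13.03
tcp_pos: [0.6212, 0.2439, 0.1294]
tcp_rot: [-180.0, -0.0, 168.2]
force: [0.2, -0.8, -0.6]
grip_width: 0.149
grasp_force: 50.8
```

Emit:
jog_arm(
  motion=[0, 0, 0, 0, 0, 0, 0, 0, 0, 0, 0, 0],
)

```text
time: 13.2
tcp_pos: [0.6208, 0.2437, 0.129]
tcp_rot: [-180.0, -0.0, 168.2]
force: [0.1, -0.3, -1.3]
grip_width: 0.15
grasp_force: 50.7
```

Emit:
jog_arm(
  motion=[0.03, -0.04, -0.5, 0, 0, -0.01, 0, 0, -0.5, 0, 0, 0, 0, 0, -0.5, 0, 0, 0, 0, 0, -0.3, 0, 0, 0, 0, 0, -0.15, 0, 0, 0, 0, 0, -0.15, 0, 0, 0, 0, 0, -0.1, 0, 0, 0, 0, 0, 0, 0, 0, 0],
)

```text
time: 13.87
tcp_pos: [0.6212, 0.2422, 0.085]
tcp_rot: [-180.0, -0.0, 167.9]
force: [-0.7, -0.0, -1.0]
grip_width: 0.15
grasp_force: 50.8
```

Emit:
jog_arm(
  motion=[0, 0, -0.1, 0, 0, 0, 0, 0, -0.1, 0, 0, 0, 0, 0, -0.1, 0, 0, 0, 0, 0, -0.1, 0, 0, 0, 0, 0, -0.05, 0, 0, 0, 0, 0, 0, 0, 0, 0],
)

```text
time: 14.37
tcp_pos: [0.6215, 0.2424, 0.0777]
tcp_rot: [180.0, 0.0, 167.9]
force: [-2.5, -0.9, 8.1]
grip_width: 0.154
grasp_force: 51.9
```

Emit:
jog_arm(
  motion=[0, 0, 0, 0, 0, -0.1, 0, 0, 0, 0, 0, -0.15, 0, 0, 0, 0, 0, -0.15, 0, 0, 0, 0, 0, -0.15, 0, 0, 0, 0, 0, -0.15, 0, 0, 0, 0, 0, -0.15, 0, 0, 0, 0, 0, -0.15, 0, 0, 0, 0, 0, -0.15, 0, 0, 0, 0, 0, -0.15, 0, 0, 0, 0, 0, -0.15, 0, 0, 0, 0, 0, -0.15, 0, 0, 0, 0, 0, 0],
)

```text
time: 15.37
tcp_pos: [0.6212, 0.242, 0.0777]
tcp_rot: [180.0, 0.0, 121.9]
force: [-4.4, -1.7, 8.7]
grip_width: 0.153
grasp_force: 52.1
```

```bash
python3 -c "
from plant import ctrl
o=ctrl.get_obs(); print(o['ft_torque'],o['joint_positions'].round(1),o['force'])"
```

```text
[-0.32822101  0.86874241 -0.06033279] [15.  38.4 -3.5 48.1 -0.  73. ] [-4.36775901 -1.67770484  8.74079511]
```

Emit:
jog_arm(
  motion=[0, 0, 0, 0, 0, -0.15, 0, 0, 0, 0, 0, -0.15, 0, 0, 0, 0, 0, -0.15, 0, 0, 0, 0, 0, -0.15, 0, 0, 0, 0, 0, -0.15, 0, 0, 0, 0, 0, -0.15, 0, 0, 0, 0, 0, -0.15, 0, 0, 0, 0, 0, -0.15, 0, 0, 0, 0, 0, -0.1, 0, 0, 0, 0, 0, 0, 0, 0, 0, 0, 0, 0],
)

```text
time: 16.28
tcp_pos: [0.6207, 0.242, 0.0777]
tcp_rot: [-180.0, 0.0, 84.8]
force: [-5.7, -0.9, 9.5]
grip_width: 0.149
grasp_force: 52.2
```

```bash
python3 -c "
from plant import ctrl
o=ctrl.get_obs(); print(o['ft_torque'],o['joint_positions'].round(1),o['tau'].round(2))"
```

```text
[-0.37547733  1.1040326  -0.08781763] [ 15.   38.4  -3.5  48.1  -0.  110.2] [-2.50e-01 -5.37e+01  2.40e+01 -2.38e+00  7.00e-02 -1.00e-02]
```

Emit:
jog_arm(
  motion=[0, 0, 0, 0, 0, -0.06, 0, 0, 0, 0, 0, -0.06, 0, 0, 0, 0, 0, 0],
)

```text
time: 16.53
tcp_pos: [0.6207, 0.242, 0.0777]
tcp_rot: [-180.0, 0.0, 81.3]
force: [-5.6, -0.4, 9.4]
grip_width: 0.152
grasp_force: 52.2
```

```bash
python3 -c "
from plant import ctrl
o=ctrl.get_obs(); print(o['ft_torque'],o['joint_positions'].round(1),o['tau'].round(2))"
```

```text
[-0.37289317  1.12341897 -0.0662794 ] [ 15.   38.4  -3.5  48.1  -0.  113.6] [-3.000e-01 -5.367e+01  2.402e+01 -2.400e+00  5.000e-02  1.500e-01]
```

Emit:
jog_arm(
  motion=[0, 0, 0, 0, 0, -0.06, 0, 0, 0, 0, 0, -0.06, 0, 0, 0, 0, 0, 0],
)

```text
time: 16.78
tcp_pos: [0.6206, 0.2422, 0.0777]
tcp_rot: [-180.0, 0.0, 77.9]
force: [-6.3, -1.5, 9.7]
grip_width: 0.148
grasp_force: 52.2
```

```bash
python3 -c "
from plant import ctrl
o=ctrl.get_obs(); print(o['ft_torque'],o['joint_positions'].round(1),o['tau'].round(2))"
```

```text
[-0.28625944  1.20781226  0.06534559] [ 15.   38.4  -3.5  48.1  -0.  117.1] [ -0.72 -53.63  24.06  -2.45  -0.07   0.22]
```

Emit:
jog_arm(
  motion=[0, 0, 0, 0, 0, -0.06, 0, 0, 0, 0, 0, -0.06, 0, 0, 0, 0, 0, 0],
)

```text
time: 17.03
tcp_pos: [0.6208, 0.2423, 0.0777]
tcp_rot: [-180.0, 0.0, 74.5]
force: [-6.0, -1.0, 8.7]
grip_width: 0.155
grasp_force: 52.4
```

```bash
python3 -c "
from plant import ctrl
o=ctrl.get_obs(); print(o['ft_torque'],o['joint_positions'].round(1),o['tau'].round(2))"
```

```text
[-0.27255496  1.07516006  0.48348682] [ 15.   38.4  -3.5  48.1  -0.  120.4] [-9.800e-01 -5.386e+01  2.382e+01 -2.190e+00 -3.000e-02  6.700e-01]
```

Emit:
jog_arm(
  motion=[0, 0, 0, 0, 0, 0.05, 0, 0, 0, 0, 0, 0],
)

```text
time: 17.2
tcp_pos: [0.6208, 0.2423, 0.0777]
tcp_rot: [-180.0, 0.0, 76.0]
force: [-5.4, -0.1, 8.1]
grip_width: 0.153
grasp_force: 52.2
```

Emit:
jog_arm(
  motion=[0, 0, 0, 0, 0, 0, 0, 0, 0, 0, 0, 0, 0, 0, 0, 0, 0, 0, 0, 0, 0, 0, 0, 0, 0, 0, 0.7, 0, 0, 0, 0, 0, 1, 0, 0, 0, 0, 0, 1, 0, 0, 0, 0, 0, 1, 0, 0, 0],
  hand=-0.3,
)

```text
time: 17.87
tcp_pos: [0.6212, 0.2421, 0.1506]
tcp_rot: [-180.0, 0.0, 75.9]
force: [0.5, 0.7, 0.1]
grip_width: 0.354
grasp_force: 0.0
```

Emit:
jog_arm(
  motion=[-0.85, -0.9, 0, 0, 0, 0.2, -0.85, -0.9, 0, 0, 0, 0.2, -0.85, -0.9, 0, 0, 0, 0.2, -0.85, -0.9, 0, 0, 0, 0.2, -0.85, -0.9, 0, 0, 0, 0.2, -0.85, -0.9, 0, 0, 0, 0.2, -0.85, -0.9, 0, 0, 0, 0.2, -0.85, -0.9, 0, 0, 0, 0.2, -0.85, -0.9, 0, 0, 0, 0.2, -0.85, -0.9, 0, 0, 0, 0.2, -0.85, -0.9, 0, 0, 0, 0.2, -0.85, -0.9, 0, 0, 0, 0.2],
)

```text
time: 18.87
tcp_pos: [0.4166, 0.0254, 0.1503]
tcp_rot: [180.0, 0.0, 145.0]
force: [0.9, -0.0, -0.3]
grip_width: 0.353
grasp_force: 0.0
```

```bash
python3 s4.py
python3 - <<'E'
from fit import *
import pickle
im=pickle.load(open("s4.pkl","rb"))[0]
a=cv2.resize(im["top"]["color"][110:190,140:240,::-1],(500,400),interpolation=cv2.INTER_CUBIC); b=cv2.resize(im["side"]["color"][260:360,160:235,::-1],(300,400),interpolation=cv2.INTER_CUBIC)
cv2.imwrite("pics/emb3.png",np.hstack([a,b]))
E
```

```text
[0.41659256 0.02544815 0.15031303] [1.79994822e+02 3.19810729e-02 1.44980964e+02] [ 0.91424899 -0.00744165 -0.26979948]
top 0.7 2333
grip_fin [array([0.5529, 0.2572, 0.0608])]
socket_seat [array([0.6221, 0.2423, 0.0439])]
side 0.66 3497
grip_fin [array([0.555 , 0.2608, 0.0573])]
socket_seat [array([0.6217, 0.2417, 0.044 ])]
[0.603  0.2467] -13.0 0.203
axis [0.6205 0.2426]
top 19.5 tooth phase deg 26.6 amp 7.1
top 20.5 tooth phase deg 22.5 amp 7.9
top 21.5 tooth phase deg 20.8 amp 9.1
top 22.5 tooth phase deg 19.8 amp 8.7
top 24 tooth phase deg 18.2 amp 7.9
side 19.5 tooth phase deg 25.7 amp 7.2
side 20.5 tooth phase deg 23.8 amp 6.9
side 21.5 tooth phase deg 21.5 amp 6.7
side 22.5 tooth phase deg 19.4 amp 7.1
side 24 tooth phase deg 17.8 amp 8.2
```

View pics/emb3.png

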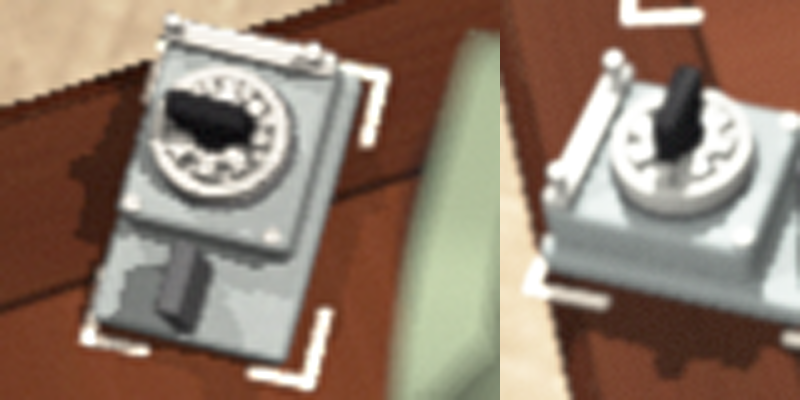

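```bash
cat > s6.py <<'E'
from fit import *
import pickle
from fit import M
def emb(obs):
    M["w"]=[cyl(24,48,64,0),rbox(40,14,0,64,92)]
    big=[]
    for im,mk in obs:
        b=cv2.resize(mk.astype(np.float32),None,fx=S,fy=S,interpolation=cv2.INTER_LINEAR)>.5
        ig=cv2.dilate(render(im,M["w"],(.6206,.2426,np.radians(-102))),np.ones((13,13)))>0
        big.append((im,b&~ig,~ig))
    for sel in([0],[1],[0,1]):
        def cost(p):
            t=0
            for j in sel:
                im,b,ok=big[j]; r=(render(im,M["e3"],p)>0)&ok; t+=1-(r&b).sum()/(r|b).sum()
            return t
        for pl in(56,44):
            M["e3"]=M["embosser"][:4]+[box(60,75,-42,42,44,pl)]
            best=min((minimize(cost,[.603,.246,a],method="Nelder-Mead",options=dict(initial_simplex=[[.603,.246,a],[.609,.246,a],[.603,.252,a],[.603,.246,a+.1]])) for a in(-.25,-.18)),key=lambda r:r.fun)
            print(sel,pl,best.x[:2].round(4),np.degrees(best.x[2]).round(1),round(best.fun/len(sel),3))
if __name__=="__main__":
    I,obs=pickle.load(open("s4.pkl","rb")); emb(obs)
E
python3 s6.py
```

```text
[0] 56 [0.603  0.2472] -13.2 0.07
[0] 44 [0.6032 0.2472] -12.7 0.045
[1] 56 [0.6046 0.2431] -11.7 0.128
[1] 44 [0.605  0.2429] -11.9 0.099
[0, 1] 56 [0.6032 0.2466] -12.6 0.105
[0, 1] 44 [0.6035 0.2468] -12.9 0.08
```

The wheel is home, handle turned to about -104°, but the stop torque twisted the embosser by about 2° (now -12.8° against -10.7°). I'll regrip the fin and turn it back.

Emit:
jog_arm(
  motion=[0.56, 0.98, 0, 0, 0, 0.064, 0.56, 0.98, 0, 0, 0, 0.064, 0.56, 0.98, 0, 0, 0, 0.064, 0.56, 0.98, 0, 0, 0, 0.064, 0.56, 0.98, 0, 0, 0, 0.064, 0.56, 0.98, 0, 0, 0, 0.064, 0.56, 0.98, 0, 0, 0, 0.064, 0.56, 0.98, 0, 0, 0, 0.064, 0.56, 0.98, 0, 0, 0, 0.064, 0.56, 0.98, 0, 0, 0, 0.064, 0.56, 0.98, 0, 0, 0, 0.064, 0.56, 0.97, 0, 0, 0, 0.064],
)

```text
time: 20.27
tcp_pos: [0.5521, 0.2633, 0.1497]
tcp_rot: [-180.0, -0.0, 166.8]
force: [-0.1, -0.3, 0.4]
grip_width: 0.352
grasp_force: 0.0
```

Emit:
jog_arm(
  motion=[0, 0, 0, 0, 0, 0, 0, 0, -0.7, 0, 0, 0, 0, 0, -0.7, 0, 0, 0, 0, 0, -0.7, 0, 0, 0],
)

```text
time: 20.6
tcp_pos: [0.5516, 0.2619, 0.1075]
tcp_rot: [-180.0, 0.0, 166.7]
force: [-0.2, 0.3, 0.5]
grip_width: 0.348
grasp_force: 0.0
```

Emit:
jog_arm(
  motion=[-0.05, -0.11, -0.7, 0, 0, 0, 0, 0, -0.7, 0, 0, 0, 0, 0, -0.7, 0, 0, 0, 0, 0, -0.7, 0, 0, 0, 0, 0, -0.7, 0, 0, 0, 0, 0, 0, 0, 0, 0, 0, 0, 0, 0, 0, 0],
)

```text
time: 21.18
tcp_pos: [0.5497, 0.259, 0.0374]
tcp_rot: [-179.9, -0.1, 166.7]
force: [-0.1, -0.4, 0.4]
grip_width: 0.348
grasp_force: 0.0
```

Emit:
jog_arm(
  motion=[0, 0, 0, 0, 0, 0, 0, 0, 0, 0, 0, 0, 0, 0, 0, 0, 0, 0, 0, 0, 0, 0, 0, 0, 0, 0, 0, 0, 0, 0],
  hand=-1,
  grip_force=80,
)

```text
time: 21.6
tcp_pos: [0.5512, 0.2592, 0.0392]
tcp_rot: [180.0, 0.1, 166.7]
force: [-1.6, -0.6, 4.7]
grip_width: 0.127
grasp_force: 79.3
```

Emit:
jog_arm(
  motion=[-0.03, -0.04, 0, 0, 0, 0.03, -0.03, -0.04, 0, 0, 0, 0.03, -0.02, -0.03, 0, 0, 0, 0.03, 0, 0, 0, 0, 0, 0, 0, 0, 0, 0, 0, 0],
)

```text
time: 22.02
tcp_pos: [0.5505, 0.2571, 0.0393]
tcp_rot: [179.9, 0.1, 169.3]
force: [0.8, 0.6, 6.3]
grip_width: 0.125
grasp_force: 79.6
```

Emit:
jog_arm(
  motion=[0, 0, 0, 0, 0, 0, 0, 0, 0, 0, 0, 0, 0, 0, 0, 0, 0, 0, 0, 0, 0, 0, 0, 0, 0, 0, 0.95, 0, 0, 0, 0, 0, 0.95, 0, 0, 0, 0, 0, 0.95, 0, 0, 0, 0, 0, 0.95, 0, 0, 0, 0, 0, 0.95, 0, 0, 0, 0, 0, 0.95, 0, 0, 0],
  hand=-0.3,
)

```text
time: 22.85
tcp_pos: [0.5487, 0.2567, 0.1528]
tcp_rot: [-180.0, -0.0, 169.3]
force: [0.1, 0.2, 0.4]
grip_width: 0.351
grasp_force: 0.0
```

Emit:
jog_arm(
  motion=[-0.56, -0.6, 0, 0, 0, 0.1, -0.56, -0.6, 0, 0, 0, 0.1, -0.56, -0.6, 0, 0, 0, 0.1, -0.56, -0.6, 0, 0, 0, 0.1, -0.56, -0.6, 0, 0, 0, 0.1, -0.56, -0.6, 0, 0, 0, 0.1, -0.56, -0.6, 0, 0, 0, 0.1, -0.56, -0.6, 0, 0, 0, 0.1, -0.56, -0.6, 0, 0, 0, 0.1, -0.56, -0.6, 0, 0, 0, 0.1, -0.56, -0.6, 0, 0, 0, 0.1],
)

```text
time: 23.77
tcp_pos: [0.425, 0.1243, 0.1521]
tcp_rot: [180.0, -0.0, -159.0]
force: [-0.9, 1.6, 0.9]
grip_width: 0.351
grasp_force: 0.0
```

```bash
cat > s7.py <<'E'
from s6 import *
obs=[]
for c in("top","side"):
    im=ctrl.get_image(c); r=ctrl.masks_of(c,"embosser"); obs.append((im,r[0]["region"]))
    save(im,"z_%s.png"%c)
emb(obs)
E
python3 s7.py
python3 - <<'E'
from fit import *
for c in("side","top"):
    im=ctrl.get_image(c)
    for n in("die_square","die_bar","die_cross","die_oblong","die_round"):
        print(c,n,[(np.round(d["xyz"],3).tolist(),round(d["p"],2)) for d in ctrl.mark_of(c,n)[:3]])
E
```

```text
[0] 56 [0.6253 0.2252] 37.0 0.97
[0] 44 [0.6414 0.2395] 37.0 0.969
[1] 56 [0.603 0.246] -14.3 1.0
[1] 44 [0.603 0.246] -14.3 1.0
[0, 1] 56 [0.6253 0.2252] 37.0 0.985
[0, 1] 44 [0.6414 0.2395] 37.0 0.984
side die_square [([0.424, 0.194, -0.003], 0.71)]
side die_bar [([0.426, 0.126, -0.002], 0.66)]
side die_cross [([0.337, -0.187, 0.001], 0.57), ([0.429, -0.025, -0.0], 0.48), ([0.538, -0.246, 0.002], 0.32)]
side die_oblong [([0.422, -0.105, 0.001], 0.43)]
side die_round []
top die_square []
top die_bar [([0.431, 0.128, 0.005], 0.45)]
top die_cross [([0.433, -0.024, -0.002], 0.63), ([0.543, -0.183, 0.004], 0.36)]
top die_oblong [([0.42, -0.109, 0.001], 0.74)]
top die_round [([0.431, -0.171, -0.001], 0.78)]
```

Emit:
jog_arm(
  motion=[0.1, 0.1, -0.8, 0, 0, 0.045, 0.1, 0.07, -0.8, 0, 0, 0.04, 0, 0, -0.8, 0, 0, 0, 0, 0, -0.8, 0, 0, 0, 0, 0, -0.8, 0, 0, 0, 0, 0, -0.8, 0, 0, 0, 0, 0, -0.8, 0, 0, 0, 0, 0, -0.5, 0, 0, 0, 0, 0, 0, 0, 0, 0],
)

```text
time: 25.32
tcp_pos: [0.4284, 0.128, 0.0286]
tcp_rot: [179.9, -0.2, -156.8]
force: [-0.4, -0.8, 0.3]
grip_width: 0.35
grasp_force: 0.0
```

Emit:
jog_arm(
  motion=[0, 0, 0, 0, 0, 0, 0, 0, 0, 0, 0, 0, 0, 0, 0, 0, 0, 0, 0, 0, 0, 0, 0, 0, 0, 0, 0, 0, 0, 0],
  hand=-1,
  grip_force=50,
)

```text
time: 25.73
tcp_pos: [0.4304, 0.1283, 0.0309]
tcp_rot: [-180.0, 0.1, -156.8]
force: [-0.9, 1.0, -0.5]
grip_width: 0.15
grasp_force: 53.3
```

Emit:
jog_arm(
  motion=[0, 0, 0.5, 0, 0, 0, 0, 0, 1, 0, 0, 0, 0, 0, 1, 0, 0, 0, 0, 0, 1, 0, 0, 0, 0, 0, 1, 0, 0, 0],
)

```text
time: 26.15
tcp_pos: [0.4298, 0.1282, 0.1215]
tcp_rot: [-180.0, 0.0, -156.8]
force: [0.1, 0.6, -0.7]
grip_width: 0.151
grasp_force: 53.3
```

Emit:
jog_arm(
  motion=[0.317, -0.97, 0, 0, 0, -0.0444, 0.317, -0.97, 0, 0, 0, -0.0444, 0.317, -0.97, 0, 0, 0, -0.0444, 0.317, -0.97, 0, 0, 0, -0.0444, 0.317, -0.97, 0, 0, 0, -0.0444, 0.317, -0.97, 0, 0, 0, -0.0444, 0.317, -0.97, 0, 0, 0, -0.0444, 0.317, -0.97, 0, 0, 0, -0.0444, 0.317, -0.97, 0, 0, 0, -0.0444, 0.317, -0.97, 0, 0, 0, -0.0444, 0.317, -0.97, 0, 0, 0, -0.0444],
)

```text
time: 27.07
tcp_pos: [0.4998, -0.0862, 0.1206]
tcp_rot: [-180.0, 0.0, -170.8]
force: [0.3, 0.2, -1.2]
grip_width: 0.154
grasp_force: 53.5
```

Emit:
jog_arm(
  motion=[0.317, -0.97, 0, 0, 0, -0.0444, 0.317, -0.97, 0, 0, 0, -0.0444, 0.317, -0.97, 0, 0, 0, -0.0444, 0.317, -0.97, 0, 0, 0, -0.0444, 0.317, -0.97, 0, 0, 0, -0.0444, 0.317, -0.97, 0, 0, 0, -0.0444, 0.317, -0.97, 0, 0, 0, -0.0444, 0.317, -0.97, 0, 0, 0, -0.0444, 0.317, -0.97, 0, 0, 0, -0.0444, 0.317, -0.97, 0, 0, 0, -0.0444, 0.317, -0.97, 0, 0, 0, -0.0444, 0, 0, 0, 0, 0, 0],
)

```text
time: 28.07
tcp_pos: [0.5705, -0.3025, 0.1206]
tcp_rot: [-179.9, 0.1, 175.0]
force: [0.3, -0.4, -1.1]
grip_width: 0.149
grasp_force: 53.5
```

```bash
cat > s7.py <<'E'
from s6 import *
obs=[]
for c in("top","side"):
    im=ctrl.get_image(c); u=proj(im,[.603,.246,.03])[0]; r=ctrl.masks_of(c,"embosser")
    ok=[d for d in r if np.hypot(*(np.argwhere(d["region"]).mean(0)[::-1]-u))<15]
    print(c,[(round(d["p"],2),d["region"].sum()) for d in r],len(ok))
    if ok: obs.append((im,ok[0]["region"]))
if len(obs)==2: emb(obs)
E
python3 s7.py
```

```text
top [(0.84, np.int64(2303)), (0.49, np.int64(237)), (0.23, np.int64(255))] 2
side [] 0
```

Emit:
jog_arm(
  motion=[0, 0.17, -0.7, 0, 0, 0, 0, 0, -0.7, 0, 0, 0, 0, 0, -0.7, 0, 0, 0, 0, 0, -0.7, 0, 0, 0, 0, 0, -0.5, 0, 0, 0, 0, 0, 0, 0, 0, 0, 0, 0, 0, 0, 0, 0],
)

```text
time: 28.85
tcp_pos: [0.5689, -0.2943, 0.054]
tcp_rot: [180.0, -0.1, 175.3]
force: [0.6, -1.0, -0.4]
grip_width: 0.156
grasp_force: 53.4
```

Run:
```python
from fit import *
import pickle
from s6 import *
im=ctrl.get_image("top"); r=[d for d in ctrl.masks_of("top","embosser")][:1]
M["e3"]=M["embosser"][:4]+[box(60,75,-42,42,44,46)]
M["w"]=[cyl(24,48,64,0),rbox(40,14,0,64,92)]
b=cv2.resize(r[0]["region"].astype(np.float32),None,fx=S,fy=S)>.5; ig=cv2.dilate(render(im,M["w"],(.6206,.2426,np.radians(-102))),np.ones((13,13)))>0
def cost(p):
    q=(render(im,M["e3"],p)>0)&~ig; return 1-(q&b).sum()/(q|(b&~ig)).sum()
for a in(-.25,-.15):
    m=minimize(cost,[.603,.246,a],method="Nelder-Mead",options=dict(initial_simplex=[[.603,.246,a],[.609,.246,a],[.603,.252,a],[.603,.246,a+.1]])); print(m.x[:2].round(4),np.degrees(m.x[2]).round(1),round(m.fun,3))
A=cv2.resize(im["color"][110:190,140:240,::-1],(500,400),interpolation=cv2.INTER_CUBIC); im2=ctrl.get_image("side")
Bc=cv2.resize(im2["color"][120:200,200:280,::-1],(300,300),interpolation=cv2.INTER_CUBIC)
z=np.zeros((400,800,3),np.uint8); z[:,:500]=A; z[:300,500:]=Bc; cv2.imwrite("pics/m4.png",z)
print(ctrl.get_obs()["tcp_pos"])
```

```text
[0.6038 0.2476] -10.2 0.082
[0.6036 0.2476] -10.5 0.082
[ 0.57006144 -0.29543144  0.05539589]
```

View pics/m4.png

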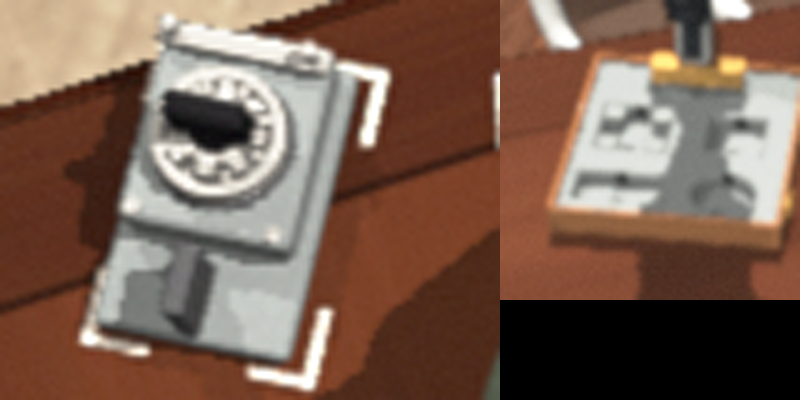

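Emit:
jog_arm(
  motion=[0, -0.17, 0, 0, 0, 0, 0, 0, 0, 0, 0, 0, 0, 0, 0, 0, 0, 0, 0, 0, -0.15, 0, 0, 0, 0, 0, -0.15, 0, 0, 0, 0, 0, -0.15, 0, 0, 0, 0, 0, 0, 0, 0, 0, 0, 0, 0, 0, 0, 0],
)

```text
time: 29.67
tcp_pos: [0.5696, -0.2985, 0.0449]
tcp_rot: [180.0, 0.0, 175.2]
force: [1.3, -0.5, -0.9]
grip_width: 0.146
grasp_force: 53.4
```

Emit:
jog_arm(
  motion=[0, 0, -0.1, 0, 0, 0, 0, 0, -0.1, 0, 0, 0, 0, 0, -0.1, 0, 0, 0, 0, 0, -0.1, 0, 0, 0, 0, 0, -0.1, 0, 0, 0, 0, 0, 0, 0, 0, 0],
)

```text
time: 30.17
tcp_pos: [0.5698, -0.2989, 0.0365]
tcp_rot: [-180.0, 0.1, 175.2]
force: [-1.5, 1.1, 9.4]
grip_width: 0.15
grasp_force: 54.7
```

Emit:
jog_arm(
  motion=[0, 0, 0, 0, 0, 0, 0, 0, 0, 0, 0, 0, 0, 0, 0, 0, 0, 0, 0, 0, 0, 0, 0, 0, 0, 0, 0.6, 0, 0, 0, 0, 0, 1, 0, 0, 0, 0, 0, 1, 0, 0, 0, 0, 0, 1, 0, 0, 0, 0, 0, 0.6, 0, 0, 0, 0, 0, 0, 0, 0, 0],
  hand=-0.3,
)

```text
time: 31.0
tcp_pos: [0.5712, -0.2998, 0.123]
tcp_rot: [-179.8, 0.3, 175.2]
force: [0.3, -0.1, 0.5]
grip_width: 0.346
grasp_force: 0.0
```

Emit:
jog_arm(
  motion=[-0.58, 0.99, 0, 0, 0, 0.09, -0.58, 0.99, 0, 0, 0, 0.09, -0.58, 0.99, 0, 0, 0, 0.09, -0.58, 0.99, 0, 0, 0, 0.09, -0.58, 0.99, 0, 0, 0, 0.09, -0.58, 0.99, 0, 0, 0, 0.09, -0.58, 0.99, 0, 0, 0, 0.09, -0.58, 0.99, 0, 0, 0, 0.09, -0.58, 0.99, 0, 0, 0, 0.09, -0.58, 0.99, 0, 0, 0, 0.09, -0.58, 0.99, 0, 0, 0, 0.09, -0.58, 0.99, 0, 0, 0, 0.09],
)

```text
time: 32.0
tcp_pos: [0.4288, -0.0599, 0.1185]
tcp_rot: [179.9, -0.1, -153.7]
force: [0.6, -0.7, 0.1]
grip_width: 0.35
grasp_force: 0.0
```

Emit:
jog_arm(
  motion=[0, 0.99, 0, 0, 0, 0.09, 0, 0.93, 0, 0, 0, 0.08, 0, 0, 0, 0, 0, 0, 0, 0, 0, 0, 0, 0],
)

```text
time: 32.33
tcp_pos: [0.4296, -0.022, 0.1188]
tcp_rot: [180.0, -0.1, -148.9]
force: [-0.2, 0.0, 0.3]
grip_width: 0.351
grasp_force: 0.0
```

```bash
python3 chk.py die_cross .43 -.023 31
```

```text
side 0.75 302 px off 2.3
die_cross [ 0.4306 -0.0209] 32.5 cost 0.169
```

Emit:
jog_arm(
  motion=[0.02, 0.02, -0.9, 0, 0, 0, 0, 0, -0.9, 0, 0, 0, 0, 0, -0.9, 0, 0, 0, 0, 0, -0.9, 0, 0, 0, 0, 0, -0.86, 0, 0, 0, 0, 0, 0, 0, 0, 0, 0, 0, 0, 0, 0, 0],
)

```text
time: 33.12
tcp_pos: [0.4298, -0.0226, 0.0295]
tcp_rot: [179.9, -0.1, -149.0]
force: [-0.6, 0.7, -0.1]
grip_width: 0.349
grasp_force: 0.0
```

Emit:
jog_arm(
  motion=[0, 0, 0, 0, 0, 0, 0, 0, 0, 0, 0, 0, 0, 0, 0, 0, 0, 0, 0, 0, 0, 0, 0, 0, 0, 0, 0, 0, 0, 0],
  hand=-1,
)

```text
time: 33.53
tcp_pos: [0.4313, -0.0224, 0.0309]
tcp_rot: [-179.9, 0.1, -149.0]
force: [0.4, 0.0, 5.2]
grip_width: 0.152
grasp_force: 54.0
```

Emit:
jog_arm(
  motion=[0, 0, 0.5, 0, 0, 0, 0, 0, 1, 0, 0, 0, 0, 0, 1, 0, 0, 0, 0, 0, 1, 0, 0, 0, 0, 0, 1, 0, 0, 0],
)

```text
time: 33.95
tcp_pos: [0.4302, -0.022, 0.1211]
tcp_rot: [180.0, -0.0, -148.9]
force: [0.4, -0.2, -0.5]
grip_width: 0.153
grasp_force: 53.2
```

Emit:
jog_arm(
  motion=[0.745, -0.949, 0, 0, 0, -0.1044, 0.745, -0.949, 0, 0, 0, -0.1044, 0.745, -0.949, 0, 0, 0, -0.1044, 0.745, -0.949, 0, 0, 0, -0.1044, 0.745, -0.949, 0, 0, 0, -0.1044, 0.745, -0.949, 0, 0, 0, -0.1044, 0.745, -0.949, 0, 0, 0, -0.1044, 0.745, -0.949, 0, 0, 0, -0.1044, 0.745, -0.949, 0, 0, 0, -0.1044, 0.745, -0.949, 0, 0, 0, -0.1044, 0.745, -0.949, 0, 0, 0, -0.1044, 0.745, -0.949, 0, 0, 0, -0.1044],
)

```text
time: 34.95
tcp_pos: [0.6097, -0.2507, 0.12]
tcp_rot: [180.0, -0.0, 175.0]
force: [0.8, -0.1, -0.2]
grip_width: 0.148
grasp_force: 53.1
```

Emit:
jog_arm(
  motion=[0, 0, -0.7, 0, 0, 0, 0, 0, -0.7, 0, 0, 0, 0, 0, -0.7, 0, 0, 0, 0, 0, -0.7, 0, 0, 0, 0, 0, -0.5, 0, 0, 0, 0, 0, 0, 0, 0, 0, 0, 0, 0, 0, 0, 0, 0, 0, 0, 0, 0, 0],
)

```text
time: 35.62
tcp_pos: [0.6099, -0.2501, 0.0549]
tcp_rot: [-180.0, 0.1, 175.2]
force: [0.3, -1.0, 0.3]
grip_width: 0.148
grasp_force: 53.1
```

Emit:
jog_arm(
  motion=[0, 0, -0.15, 0, 0, 0, 0, 0, -0.15, 0, 0, 0, 0, 0, -0.15, 0, 0, 0, 0, 0, -0.1, 0, 0, 0, 0, 0, 0, 0, 0, 0, 0, 0, 0, 0, 0, 0],
)

```text
time: 36.12
tcp_pos: [0.6093, -0.25, 0.043]
tcp_rot: [-180.0, -0.0, 175.2]
force: [0.1, -0.3, -0.2]
grip_width: 0.147
grasp_force: 53.1
```

Emit:
jog_arm(
  motion=[0, 0, -0.1, 0, 0, 0, 0, 0, -0.1, 0, 0, 0, 0, 0, -0.1, 0, 0, 0, 0, 0, -0.1, 0, 0, 0, 0, 0, 0, 0, 0, 0, 0, 0, 0, 0, 0, 0],
)

```text
time: 36.62
tcp_pos: [0.6102, -0.2502, 0.0369]
tcp_rot: [-180.0, 0.1, 175.2]
force: [-2.6, 1.0, 11.7]
grip_width: 0.146
grasp_force: 54.7
```

Emit:
jog_arm(
  motion=[0, 0, 0, 0, 0, 0, 0, 0, 0, 0, 0, 0, 0, 0, 0, 0, 0, 0, 0, 0, 0, 0, 0, 0, 0, 0, 0.6, 0, 0, 0, 0, 0, 1, 0, 0, 0, 0, 0, 1, 0, 0, 0, 0, 0, 1, 0, 0, 0, 0, 0, 0.6, 0, 0, 0, 0, 0, 0, 0, 0, 0],
  hand=-0.3,
)

```text
time: 37.45
tcp_pos: [0.6113, -0.251, 0.1229]
tcp_rot: [-179.9, 0.3, 175.2]
force: [0.5, 0.6, 0.7]
grip_width: 0.353
grasp_force: 0.0
```

Emit:
jog_arm(
  motion=[-0.781, 0.586, 0, 0, 0, 0.116, -0.781, 0.586, 0, 0, 0, 0.116, -0.781, 0.586, 0, 0, 0, 0.116, -0.781, 0.586, 0, 0, 0, 0.116, -0.781, 0.586, 0, 0, 0, 0.116, -0.781, 0.586, 0, 0, 0, 0.116, -0.781, 0.586, 0, 0, 0, 0.116, -0.781, 0.586, 0, 0, 0, 0.116, -0.781, 0.586, 0, 0, 0, 0.116, -0.781, 0.586, 0, 0, 0, 0.116, -0.781, 0.586, 0, 0, 0, 0.116, -0.781, 0.586, 0, 0, 0, 0.116],
)

```text
time: 38.45
tcp_pos: [0.4205, -0.1084, 0.1183]
tcp_rot: [179.9, -0.0, -144.8]
force: [-0.1, 0.3, 0.6]
grip_width: 0.352
grasp_force: 0.0
```

Emit:
jog_arm(
  motion=[0, 0, 0, 0, 0, 0, 0, 0, 0, 0, 0, 0, 0, 0, 0, 0, 0, 0],
)

```text
time: 38.7
tcp_pos: [0.4225, -0.1096, 0.119]
tcp_rot: [-180.0, 0.0, -145.0]
force: [0.5, -0.7, 0.3]
grip_width: 0.342
grasp_force: 0.0
```

```bash
python3 chk.py die_oblong .4218 -.1091 35
```

```text
side 0.63 327 px off 2.2
die_oblong [ 0.422  -0.1087] 37.2 cost 0.097
```

Emit:
jog_arm(
  motion=[0, 0, -0.9, 0, 0, 0, 0, 0, -0.9, 0, 0, 0, 0, 0, -0.9, 0, 0, 0, 0, 0, -0.9, 0, 0, 0, 0, 0, -0.84, 0, 0, 0, 0, 0, 0, 0, 0, 0, 0, 0, 0, 0, 0, 0],
)

```text
time: 39.48
tcp_pos: [0.4214, -0.1092, 0.0297]
tcp_rot: [179.9, -0.1, -145.0]
force: [-0.2, -0.3, 0.7]
grip_width: 0.351
grasp_force: 0.0
```

Emit:
jog_arm(
  motion=[0, 0, 0, 0, 0, 0, 0, 0, 0, 0, 0, 0, 0, 0, 0, 0, 0, 0, 0, 0, 0, 0, 0, 0, 0, 0, 0, 0, 0, 0],
  hand=-1,
)

```text
time: 39.9
tcp_pos: [0.4226, -0.1096, 0.031]
tcp_rot: [-179.9, 0.1, -145.0]
force: [0.8, -0.4, 3.5]
grip_width: 0.149
grasp_force: 54.9
```

Emit:
jog_arm(
  motion=[0, 0, 0.5, 0, 0, 0, 0, 0, 1, 0, 0, 0, 0, 0, 1, 0, 0, 0, 0, 0, 1, 0, 0, 0, 0, 0, 1, 0, 0, 0],
)

```text
time: 40.32
tcp_pos: [0.4217, -0.1092, 0.1214]
tcp_rot: [180.0, -0.0, -145.0]
force: [1.1, -0.4, -0.3]
grip_width: 0.153
grasp_force: 54.3
```

Emit:
jog_arm(
  motion=[0.803, -0.314, 0, 0, 0, -0.116, 0.803, -0.314, 0, 0, 0, -0.116, 0.803, -0.314, 0, 0, 0, -0.116, 0.803, -0.314, 0, 0, 0, -0.116, 0.803, -0.314, 0, 0, 0, -0.116, 0.803, -0.314, 0, 0, 0, -0.116, 0.803, -0.314, 0, 0, 0, -0.116, 0.803, -0.314, 0, 0, 0, -0.116, 0.803, -0.314, 0, 0, 0, -0.116, 0.803, -0.314, 0, 0, 0, -0.116, 0.803, -0.314, 0, 0, 0, -0.116, 0.803, -0.314, 0, 0, 0, -0.116],
)

```text
time: 41.32
tcp_pos: [0.6152, -0.1848, 0.1203]
tcp_rot: [180.0, -0.0, 175.0]
force: [-0.1, 0.3, -1.0]
grip_width: 0.149
grasp_force: 54.3
```

Emit:
jog_arm(
  motion=[0, 0, -0.7, 0, 0, 0, 0, 0, -0.7, 0, 0, 0, 0, 0, -0.7, 0, 0, 0, 0, 0, -0.7, 0, 0, 0, 0, 0, -0.5, 0, 0, 0, 0, 0, 0, 0, 0, 0, 0, 0, 0, 0, 0, 0, 0, 0, 0, 0, 0, 0],
)

```text
time: 41.98
tcp_pos: [0.6151, -0.1849, 0.0551]
tcp_rot: [-180.0, 0.1, 175.2]
force: [-0.2, -1.4, -0.6]
grip_width: 0.147
grasp_force: 54.3
```

Emit:
jog_arm(
  motion=[0, 0, -0.15, 0, 0, 0, 0, 0, -0.15, 0, 0, 0, 0, 0, -0.15, 0, 0, 0, 0, 0, -0.1, 0, 0, 0, 0, 0, 0, 0, 0, 0, 0, 0, 0, 0, 0, 0],
)

```text
time: 42.48
tcp_pos: [0.6148, -0.185, 0.0432]
tcp_rot: [-180.0, 0.0, 175.1]
force: [0.5, -1.2, -1.4]
grip_width: 0.148
grasp_force: 54.2
```

Emit:
jog_arm(
  motion=[0, 0, -0.1, 0, 0, 0, 0, 0, -0.1, 0, 0, 0, 0, 0, -0.1, 0, 0, 0, 0, 0, -0.1, 0, 0, 0, 0, 0, 0, 0, 0, 0, 0, 0, 0, 0, 0, 0],
)

```text
time: 42.98
tcp_pos: [0.6154, -0.1851, 0.037]
tcp_rot: [-179.9, 0.1, 175.2]
force: [-2.8, 0.1, 10.9]
grip_width: 0.148
grasp_force: 55.9
```

Emit:
jog_arm(
  motion=[0, 0, 0, 0, 0, 0, 0, 0, 0, 0, 0, 0, 0, 0, 0, 0, 0, 0, 0, 0, 0, 0, 0, 0, 0, 0, 0.6, 0, 0, 0, 0, 0, 1, 0, 0, 0, 0, 0, 1, 0, 0, 0, 0, 0, 1, 0, 0, 0, 0, 0, 0.6, 0, 0, 0, 0, 0, 0, 0, 0, 0],
  hand=-0.3,
)

```text
time: 43.82
tcp_pos: [0.6167, -0.1854, 0.123]
tcp_rot: [-179.9, 0.3, 175.2]
force: [1.9, -0.7, 0.7]
grip_width: 0.346
grasp_force: 0.0
```

Emit:
jog_arm(
  motion=[-0.918, 0.078, 0, 0, 0, 0.017, -0.918, 0.078, 0, 0, 0, 0.017, -0.918, 0.078, 0, 0, 0, 0.017, -0.918, 0.078, 0, 0, 0, 0.017, -0.918, 0.078, 0, 0, 0, 0.017, -0.918, 0.078, 0, 0, 0, 0.017, -0.918, 0.078, 0, 0, 0, 0.017, -0.918, 0.078, 0, 0, 0, 0.017, -0.918, 0.078, 0, 0, 0, 0.017, -0.918, 0.078, 0, 0, 0, 0.017, 0, 0, 0, 0, 0, 0, 0, 0, 0, 0, 0, 0],
)

```text
time: 44.82
tcp_pos: [0.4304, -0.1688, 0.1189]
tcp_rot: [180.0, -0.0, 180.0]
force: [0.5, 0.4, 0.2]
grip_width: 0.348
grasp_force: 0.0
```

```bash
python3 chk.py die_round .4312 -.1694 0 -10 10; python3 chk.py die_square .4236 .1975 23
```

```text
top 0.46 271 px off 194.8
side 0.67 257 px off 1.6
die_round [ 0.4312 -0.1681] -5.6 cost 0.085
top 0.65 237 px off 1.4
side 0.67 373 px off 1.7
die_square [0.4227 0.1963] 27.2 cost 0.126
```

Emit:
jog_arm(
  motion=[0.03, 0, -0.9, 0, 0, -0.14, 0, 0, -0.9, 0, 0, 0, 0, 0, -0.9, 0, 0, 0, 0, 0, -0.9, 0, 0, 0, 0, 0, -0.84, 0, 0, 0, 0, 0, 0, 0, 0, 0, 0, 0, 0, 0, 0, 0],
)

```text
time: 45.8
tcp_pos: [0.4311, -0.1686, 0.03]
tcp_rot: [179.9, -0.1, 176.0]
force: [0.6, -0.6, -0.7]
grip_width: 0.352
grasp_force: 0.0
```

Emit:
jog_arm(
  motion=[0, 0, 0, 0, 0, 0, 0, 0, 0, 0, 0, 0, 0, 0, 0, 0, 0, 0, 0, 0, 0, 0, 0, 0, 0, 0, 0, 0, 0, 0],
  hand=-1,
)

```text
time: 46.22
tcp_pos: [0.4326, -0.1695, 0.0314]
tcp_rot: [-179.9, 0.1, 176.0]
force: [-0.1, -0.1, 6.0]
grip_width: 0.145
grasp_force: 52.7
```

Emit:
jog_arm(
  motion=[0, 0, 0.5, 0, 0, 0, 0, 0, 1, 0, 0, 0, 0, 0, 1, 0, 0, 0, 0, 0, 1, 0, 0, 0, 0, 0, 1, 0, 0, 0],
)

```text
time: 46.63
tcp_pos: [0.4313, -0.1688, 0.1214]
tcp_rot: [180.0, -0.0, 176.0]
force: [-0.3, 0.4, -0.4]
grip_width: 0.15
grasp_force: 52.0
```

Emit:
jog_arm(
  motion=[0.942, -0.09, 0, 0, 0, -0.005, 0.942, -0.09, 0, 0, 0, -0.005, 0.942, -0.09, 0, 0, 0, -0.005, 0.942, -0.09, 0, 0, 0, -0.005, 0.942, -0.09, 0, 0, 0, -0.005, 0.942, -0.09, 0, 0, 0, -0.005, 0, 0, 0, 0, 0, 0],
)

```text
time: 47.22
tcp_pos: [0.548, -0.1805, 0.1207]
tcp_rot: [-180.0, 0.2, 175.2]
force: [0.6, 0.7, -0.5]
grip_width: 0.15
grasp_force: 52.0
```

Emit:
jog_arm(
  motion=[0, 0, -0.7, 0, 0, 0, 0, 0, -0.7, 0, 0, 0, 0, 0, -0.7, 0, 0, 0, 0, 0, -0.7, 0, 0, 0, 0, 0, -0.5, 0, 0, 0, 0, 0, 0, 0, 0, 0, 0, 0, 0, 0, 0, 0, 0, 0, 0, 0, 0, 0],
)

```text
time: 47.88
tcp_pos: [0.545, -0.18, 0.0551]
tcp_rot: [-180.0, 0.0, 175.2]
force: [-0.3, -1.1, -0.5]
grip_width: 0.15
grasp_force: 52.0
```

Emit:
jog_arm(
  motion=[0, 0, -0.15, 0, 0, 0, 0, 0, -0.15, 0, 0, 0, 0, 0, -0.15, 0, 0, 0, 0, 0, -0.1, 0, 0, 0, 0, 0, 0, 0, 0, 0, 0, 0, 0, 0, 0, 0],
)

```text
time: 48.38
tcp_pos: [0.5451, -0.1799, 0.0434]
tcp_rot: [180.0, 0.0, 175.2]
force: [1.0, 0.1, -2.3]
grip_width: 0.149
grasp_force: 51.8
```

Emit:
jog_arm(
  motion=[0, 0, -0.1, 0, 0, 0, 0, 0, -0.1, 0, 0, 0, 0, 0, -0.1, 0, 0, 0, 0, 0, -0.1, 0, 0, 0, 0, 0, 0, 0, 0, 0, 0, 0, 0, 0, 0, 0],
)

```text
time: 48.88
tcp_pos: [0.5454, -0.1799, 0.0374]
tcp_rot: [-180.0, 0.1, 175.2]
force: [-2.1, 1.8, 15.8]
grip_width: 0.15
grasp_force: 54.2
```

Emit:
jog_arm(
  motion=[0, 0, 0, 0, 0, 0, 0, 0, 0, 0, 0, 0, 0, 0, 0, 0, 0, 0, 0, 0, 0, 0, 0, 0, 0, 0, 0.6, 0, 0, 0, 0, 0, 1, 0, 0, 0, 0, 0, 1, 0, 0, 0, 0, 0, 1, 0, 0, 0, 0, 0, 0.6, 0, 0, 0, 0, 0, 0, 0, 0, 0],
  hand=-0.3,
)

```text
time: 49.72
tcp_pos: [0.5463, -0.1807, 0.1219]
tcp_rot: [-179.9, 0.2, 175.2]
force: [0.6, 0.7, 0.7]
grip_width: 0.35
grasp_force: 0.0
```

Emit:
jog_arm(
  motion=[-0.305, 0.943, 0, 0, 0, 0.05, -0.305, 0.943, 0, 0, 0, 0.05, -0.305, 0.943, 0, 0, 0, 0.05, -0.305, 0.943, 0, 0, 0, 0.05, -0.305, 0.943, 0, 0, 0, 0.05, -0.305, 0.943, 0, 0, 0, 0.05, -0.305, 0.943, 0, 0, 0, 0.05, -0.305, 0.943, 0, 0, 0, 0.05, -0.305, 0.943, 0, 0, 0, 0.05, -0.305, 0.943, 0, 0, 0, 0.05],
)

```text
time: 50.55
tcp_pos: [0.4824, 0.0096, 0.1182]
tcp_rot: [180.0, -0.1, -170.5]
force: [-0.3, 0.3, -0.7]
grip_width: 0.354
grasp_force: 0.0
```

Emit:
jog_arm(
  motion=[-0.305, 0.943, 0, 0, 0, 0.05, -0.305, 0.943, 0, 0, 0, 0.05, -0.305, 0.943, 0, 0, 0, 0.05, -0.305, 0.943, 0, 0, 0, 0.05, -0.305, 0.943, 0, 0, 0, 0.05, -0.305, 0.943, 0, 0, 0, 0.05, -0.305, 0.943, 0, 0, 0, 0.05, -0.305, 0.943, 0, 0, 0, 0.05, -0.305, 0.943, 0, 0, 0, 0.05, -0.305, 0.943, 0, 0, 0, 0.05, 0, 0, 0, 0, 0, 0, 0, 0, 0, 0, 0, 0],
)

```text
time: 51.55
tcp_pos: [0.4217, 0.1976, 0.1185]
tcp_rot: [-180.0, -0.1, -156.1]
force: [0.1, 0.2, 0.1]
grip_width: 0.346
grasp_force: 0.0
```

Emit:
jog_arm(
  motion=[0, 0, -0.9, 0, 0, 0, 0, 0, 0, 0, 0, 0, 0, 0, 0, 0, 0, 0],
)

```text
time: 51.8
tcp_pos: [0.4217, 0.1963, 0.1005]
tcp_rot: [180.0, -0.2, -156.3]
force: [0.4, 0.2, -0.0]
grip_width: 0.351
grasp_force: 0.0
```

```bash
python3 chk.py die_square .4232 .197 24
```

```text
top 0.73 140 px off 3.1
side 0.56 422 px off 2.0
die_square [0.4237 0.1967] 25.1 cost 0.251
```

Emit:
jog_arm(
  motion=[0.06, 0, -0.9, 0, 0, 0, 0, 0, -0.9, 0, 0, 0, 0, 0, -0.9, 0, 0, 0, 0, 0, -0.8, 0, 0, 0, 0, 0, 0, 0, 0, 0, 0, 0, 0, 0, 0, 0],
)

```text
time: 52.5
tcp_pos: [0.4235, 0.1971, 0.0314]
tcp_rot: [180.0, -0.1, -156.2]
force: [0.6, 0.3, 0.8]
grip_width: 0.351
grasp_force: 0.0
```

Emit:
jog_arm(
  motion=[0, 0, 0, 0, 0, 0, 0, 0, 0, 0, 0, 0, 0, 0, 0, 0, 0, 0, 0, 0, 0, 0, 0, 0, 0, 0, 0, 0, 0, 0],
  hand=-1,
)

```text
time: 52.92
tcp_pos: [0.4248, 0.1976, 0.0325]
tcp_rot: [-180.0, 0.1, -156.2]
force: [-1.1, -1.3, 7.3]
grip_width: 0.149
grasp_force: 55.3
```

Emit:
jog_arm(
  motion=[0, 0, 0.5, 0, 0, 0, 0, 0, 1, 0, 0, 0, 0, 0, 1, 0, 0, 0, 0, 0, 1, 0, 0, 0, 0, 0, 1, 0, 0, 0, 0, 0, 0, 0, 0, 0],
)

```text
time: 53.42
tcp_pos: [0.4262, 0.1981, 0.125]
tcp_rot: [-180.0, 0.3, -156.2]
force: [0.9, -0.5, -0.3]
grip_width: 0.146
grasp_force: 54.3
```

Emit:
jog_arm(
  motion=[0.251, -0.959, 0, 0, 0, -0.0434, 0.251, -0.959, 0, 0, 0, -0.0434, 0.251, -0.959, 0, 0, 0, -0.0434, 0.251, -0.959, 0, 0, 0, -0.0434, 0.251, -0.959, 0, 0, 0, -0.0434, 0.251, -0.959, 0, 0, 0, -0.0434, 0.251, -0.959, 0, 0, 0, -0.0434, 0.251, -0.959, 0, 0, 0, -0.0434, 0.251, -0.959, 0, 0, 0, -0.0434, 0.251, -0.959, 0, 0, 0, -0.0434, 0.251, -0.959, 0, 0, 0, -0.0434, 0.251, -0.959, 0, 0, 0, -0.0434],
)

```text
time: 54.42
tcp_pos: [0.4838, -0.0336, 0.1208]
tcp_rot: [180.0, -0.0, -171.2]
force: [0.4, -0.3, -0.8]
grip_width: 0.146
grasp_force: 54.3
```

Emit:
jog_arm(
  motion=[0.251, -0.959, 0, 0, 0, -0.0434, 0.251, -0.959, 0, 0, 0, -0.0434, 0.251, -0.959, 0, 0, 0, -0.0434, 0.251, -0.959, 0, 0, 0, -0.0434, 0.251, -0.959, 0, 0, 0, -0.0434, 0.251, -0.959, 0, 0, 0, -0.0434, 0.251, -0.959, 0, 0, 0, -0.0434, 0.251, -0.959, 0, 0, 0, -0.0434, 0.251, -0.959, 0, 0, 0, -0.0434, 0.251, -0.959, 0, 0, 0, -0.0434, 0.251, -0.959, 0, 0, 0, -0.0434, 0, 0, 0, 0, 0, 0],
)

```text
time: 55.42
tcp_pos: [0.5402, -0.2473, 0.1207]
tcp_rot: [-179.9, 0.1, 175.0]
force: [0.3, -0.2, -0.6]
grip_width: 0.147
grasp_force: 54.3
```

Emit:
jog_arm(
  motion=[0, 0, -0.7, 0, 0, 0, 0, 0, -0.7, 0, 0, 0, 0, 0, -0.7, 0, 0, 0, 0, 0, -0.7, 0, 0, 0, 0, 0, -0.5, 0, 0, 0, 0, 0, 0, 0, 0, 0, 0, 0, 0, 0, 0, 0, 0, 0, 0, 0, 0, 0],
)

```text
time: 56.08
tcp_pos: [0.5397, -0.2438, 0.0559]
tcp_rot: [-180.0, 0.0, 175.2]
force: [-0.5, -0.3, -0.1]
grip_width: 0.149
grasp_force: 54.3
```

Emit:
jog_arm(
  motion=[0, 0, -0.15, 0, 0, 0, 0, 0, -0.15, 0, 0, 0, 0, 0, -0.15, 0, 0, 0, 0, 0, -0.1, 0, 0, 0, 0, 0, 0, 0, 0, 0, 0, 0, 0, 0, 0, 0],
)

```text
time: 56.58
tcp_pos: [0.5412, -0.2444, 0.0472]
tcp_rot: [-179.9, 0.2, 175.2]
force: [-0.2, 2.4, 15.4]
grip_width: 0.146
grasp_force: 56.8
```

Emit:
jog_arm(
  motion=[0, 0, -0.1, 0, 0, 0, 0, 0, -0.1, 0, 0, 0, 0, 0, -0.1, 0, 0, 0, 0, 0, -0.05, 0, 0, 0, 0, 0, 0, 0, 0, 0, 0, 0, 0, 0, 0, 0],
)

```text
time: 57.08
tcp_pos: [0.5456, -0.2451, 0.043]
tcp_rot: [-179.9, 0.8, 175.3]
force: [3.8, 4.9, 25.5]
grip_width: 0.145
grasp_force: 60.6
```

Emit:
jog_arm(
  motion=[0, 0, 0.3, 0, 0, 0, 0, 0, 0.5, 0, 0, 0, 0, 0, 0.5, 0, 0, 0, 0, 0, 0, 0, 0, 0, 0, 0, 0, 0, 0, 0],
)

```text
time: 57.5
tcp_pos: [0.5396, -0.2441, 0.0639]
tcp_rot: [-180.0, 0.0, 175.2]
force: [-0.4, 0.2, -1.0]
grip_width: 0.148
grasp_force: 57.0
```

```bash
cat > s8.py <<'E'
from fit import *
import sys
o=ctrl.get_obs(); print(o["tcp_pos"],o["tcp_rot"])
a=[]
for c in("top","side"):
    im=ctrl.get_image(c); u,v=proj(im,[.545,-.243,.02])[0].astype(int)
    a.append(cv2.resize(im["color"][v-40:v+40,u-40:u+40,::-1],(400,400),interpolation=cv2.INTER_CUBIC))
    print(c,u,v)
cv2.imwrite("pics/"+sys.argv[1],np.hstack(a))
E
python3 s8.py sq1.png
```

```text
[ 0.53956545 -0.24409045  0.06394946] [-1.79969952e+02  4.37583696e-02  1.75193077e+02]
top 387 174
side 260 154
```

View pics/sq1.png

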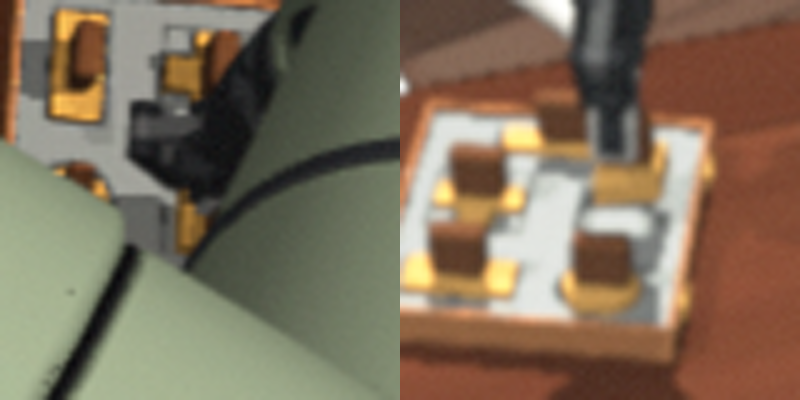

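Side crop: the bar, cross, oblong and round dies are seated, and the square is held over its cutout at about (630,175). From where the other four seated, the square's place works out at (0.5402,-0.2450), so I shift by about +1.5,-1 mm and try again.

Emit:
jog_arm(
  motion=[0.07, -0.05, 0, 0, 0, 0, 0, 0, -0.3, 0, 0, 0, 0, 0, -0.3, 0, 0, 0, 0, 0, -0.1, 0, 0, 0, 0, 0, -0.1, 0, 0, 0, 0, 0, 0, 0, 0, 0, 0, 0, 0, 0, 0, 0],
)

```text
time: 58.18
tcp_pos: [0.5406, -0.2447, 0.0472]
tcp_rot: [180.0, -0.0, 175.2]
force: [-0.2, -0.4, -0.4]
grip_width: 0.15
grasp_force: 57.0
```

Emit:
jog_arm(
  motion=[0, 0, -0.1, 0, 0, 0, 0, 0, -0.05, 0, 0, 0, 0, 0, 0, 0, 0, 0, 0, 0, 0, 0, 0, 0],
)

```text
time: 58.52
tcp_pos: [0.5408, -0.2448, 0.0446]
tcp_rot: [-180.0, 0.0, 175.2]
force: [-0.2, -0.2, -0.3]
grip_width: 0.147
grasp_force: 57.1
```

Emit:
jog_arm(
  motion=[0, 0, -0.1, 0, 0, 0, 0, 0, -0.1, 0, 0, 0, 0, 0, -0.1, 0, 0, 0, 0, 0, -0.05, 0, 0, 0, 0, 0, 0, 0, 0, 0, 0, 0, 0, 0, 0, 0],
)

```text
time: 59.02
tcp_pos: [0.5439, -0.2451, 0.0419]
tcp_rot: [-180.0, 0.4, 175.3]
force: [-0.8, 5.4, 25.7]
grip_width: 0.148
grasp_force: 61.9
```

Emit:
jog_arm(
  motion=[0, 0, 0.3, 0, 0, 0, 0, 0, 0.2, 0, 0, 0, 0, 0.09, 0, 0, 0, 0, 0, 0, 0, 0, 0, 0, 0, 0, 0, 0, 0, 0],
)

```text
time: 59.43
tcp_pos: [0.5406, -0.2431, 0.0471]
tcp_rot: [-180.0, -0.0, 175.2]
force: [-0.4, -0.0, 0.3]
grip_width: 0.151
grasp_force: 58.2
```

Emit:
jog_arm(
  motion=[0, 0, -0.1, 0, 0, 0, 0, 0, -0.1, 0, 0, 0, 0, 0, -0.1, 0, 0, 0, 0, 0, -0.05, 0, 0, 0, 0, 0, 0, 0, 0, 0, 0, 0, 0, 0, 0, 0],
)

```text
time: 59.93
tcp_pos: [0.5412, -0.244, 0.0426]
tcp_rot: [-179.9, 0.1, 175.2]
force: [-3.7, 0.1, 18.6]
grip_width: 0.151
grasp_force: 60.8
```

```bash
python3 s8.py sq2.png; python3 -c "
from plant import ctrl
o=ctrl.get_obs(); print(o['force'],o['ft_torque'])"
```

```text
[ 0.54119008 -0.24400161  0.0425613 ] [-1.79869497e+02  6.80906183e-02  1.75177008e+02]
top 387 174
side 260 154
[-3.62747017 -0.10018611 18.12546546] [ 0.02659053  1.26814038 -0.03416246]
```

View pics/sq2.png

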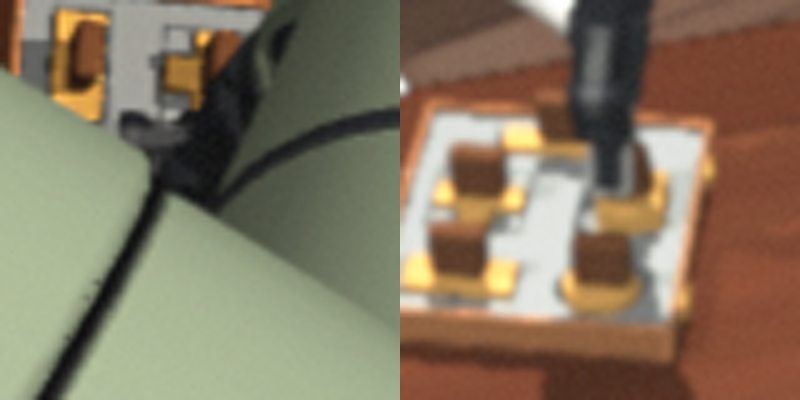

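Emit:
jog_arm(
  motion=[0, 0, 0.15, 0, 0, 0, 0, 0, 0, 0, 0, 0, 0, 0, 0, 0, 0, 0],
)

```text
time: 60.28
tcp_pos: [0.541, -0.2437, 0.0435]
tcp_rot: [-179.9, 0.0, 175.2]
force: [-1.1, -3.9, 2.8]
grip_width: 0.149
grasp_force: 58.6
```

Emit:
jog_arm(
  motion=[0, 0, 0, 0, 0, 0, 0, 0, 0, 0, 0, 0, 0, 0, 0, 0, 0, 0, 0, 0, 0, 0, 0, 0, 0, 0, 0.6, 0, 0, 0, 0, 0, 1, 0, 0, 0, 0, 0, 1, 0, 0, 0, -0.8, 0.5, 0.8, 0, 0, 0, -0.9, 0.9, 0.5, 0, 0, 0, -0.9, 0.9, 0, 0, 0, 0, -0.9, 0.9, 0, 0, 0, 0, -0.9, 0.9, 0, 0, 0, 0],
  hand=-0.3,
)

```text
time: 61.28
tcp_pos: [0.4521, -0.1602, 0.1225]
tcp_rot: [-180.0, 0.1, 175.2]
force: [-0.5, 0.7, 0.6]
grip_width: 0.35
grasp_force: 0.0
```

Emit:
jog_arm(
  motion=[-0.9, 0.9, 0, 0, 0, 0, -0.9, 0.9, 0, 0, 0, 0, -0.9, 0.9, 0, 0, 0, 0, -0.9, 0.9, 0, 0, 0, 0, 0, 0, 0, 0, 0, 0],
)

```text
time: 61.7
tcp_pos: [0.3761, -0.0855, 0.1214]
tcp_rot: [179.9, -0.3, 175.3]
force: [-1.6, 0.7, 0.6]
grip_width: 0.351
grasp_force: 0.0
```

```bash
python3 s8.py sq3.png
```

```text
[ 0.37611589 -0.08545279  0.12141974] [179.85336457  -0.26170781 175.32745417]
top 387 174
side 260 154
```

View pics/sq3.png

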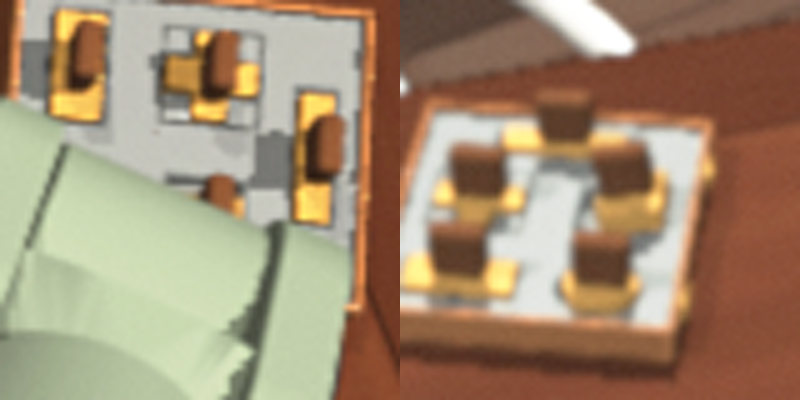

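Both views show the square die resting tilted, with its low-x edge up on the rim and the handle leaning toward +x; the others are seated. I'll regrip it, set it flat on free desk to level it, and measure it again.

Emit:
jog_arm(
  motion=[0.89, -0.856, 0, 0, 0, 0, 0.89, -0.856, 0, 0, 0, 0, 0.89, -0.856, 0, 0, 0, 0, 0.89, -0.856, 0, 0, 0, 0, 0.89, -0.856, 0, 0, 0, 0, 0.89, -0.856, 0, 0, 0, 0, 0.89, -0.856, 0, 0, 0, 0, 0.89, -0.856, 0, 0, 0, 0, 0.88, -0.85, 0, 0, 0, 0, 0, 0, 0, 0, 0, 0, 0, 0, 0, 0, 0, 0, 0, 0, 0, 0, 0, 0],
)

```text
time: 62.8
tcp_pos: [0.5405, -0.243, 0.1212]
tcp_rot: [180.0, -0.0, 175.2]
force: [0.4, 0.6, 0.6]
grip_width: 0.352
grasp_force: 0.0
```

Emit:
jog_arm(
  motion=[0, 0, -0.8, 0, 0, 0, 0, 0, -0.8, 0, 0, 0, 0, 0, -0.8, 0, 0, 0, 0, 0, -0.8, 0, 0, 0, 0, 0, -0.6, 0, 0, 0, 0, 0, 0, 0, 0, 0, 0, 0, 0, 0, 0, 0],
)

```text
time: 63.38
tcp_pos: [0.54, -0.2423, 0.0452]
tcp_rot: [180.0, -0.1, 175.2]
force: [0.6, 0.3, -0.1]
grip_width: 0.348
grasp_force: 0.0
```

Emit:
jog_arm(
  motion=[0, 0, 0, 0, 0, 0, 0, 0, 0, 0, 0, 0, 0, 0, 0, 0, 0, 0, 0, 0, 0, 0, 0, 0, 0, 0, 0, 0, 0, 0],
  hand=-1,
  grip_force=50,
)

```text
time: 63.8
tcp_pos: [0.5415, -0.2436, 0.0464]
tcp_rot: [-179.9, 0.1, 175.2]
force: [0.3, -0.8, 2.7]
grip_width: 0.148
grasp_force: 52.8
```

Emit:
jog_arm(
  motion=[0, 0, 0.5, 0, 0, 0, 0, 0, 1, 0, 0, 0, 0, 0, 1, 0, 0, 0, 0, 0, 1, 0, 0, 0, 0, 0, 0.5, 0, 0, 0],
)

```text
time: 64.22
tcp_pos: [0.5417, -0.2432, 0.1284]
tcp_rot: [-180.0, 0.1, 175.2]
force: [0.1, -1.0, -0.4]
grip_width: 0.149
grasp_force: 52.5
```

Emit:
jog_arm(
  motion=[-0.6, 0.96, 0, 0, 0, 0, -0.6, 0.96, 0, 0, 0, 0, -0.6, 0.96, 0, 0, 0, 0, -0.6, 0.96, 0, 0, 0, 0, -0.6, 0.96, 0, 0, 0, 0, -0.6, 0.96, 0, 0, 0, 0, -0.6, 0.96, 0, 0, 0, 0, -0.6, 0.96, 0, 0, 0, 0, -0.6, 0.96, 0, 0, 0, 0, 0, 0.96, 0, 0, 0, 0, 0, 0.96, 0, 0, 0, 0, 0, 0, 0, 0, 0, 0],
)

```text
time: 65.22
tcp_pos: [0.4316, -0.029, 0.1255]
tcp_rot: [179.9, -0.1, 175.4]
force: [-0.5, 0.0, 0.1]
grip_width: 0.15
grasp_force: 52.5
```

Emit:
jog_arm(
  motion=[0, 0, -0.8, 0, 0, 0, 0, 0, -0.8, 0, 0, 0, 0, 0, -0.8, 0, 0, 0, 0, 0, -0.8, 0, 0, 0, 0, 0, -0.8, 0, 0, 0, 0, 0, -0.2, 0, 0, 0, 0, 0, -0.1, 0, 0, 0, 0, 0, -0.1, 0, 0, 0, 0, 0, 0, 0, 0, 0, 0, 0, 0, 0, 0, 0],
  grip_force=20,
)

```text
time: 66.05
tcp_pos: [0.4334, -0.0319, 0.0381]
tcp_rot: [-180.0, 0.1, 175.2]
force: [-0.4, -0.4, 0.0]
grip_width: 0.144
grasp_force: 52.5
```

Emit:
jog_arm(
  motion=[0, 0, -0.1, 0, 0, 0, 0, 0, -0.1, 0, 0, 0, 0, 0, -0.1, 0, 0, 0, 0, 0, 0, 0, 0, 0, 0, 0, 0, 0, 0, 0],
)

```text
time: 66.47
tcp_pos: [0.4341, -0.0323, 0.0354]
tcp_rot: [-179.9, 0.2, 175.2]
force: [-10.7, 2.8, 48.1]
grip_width: 0.151
grasp_force: 59.1
```

Emit:
jog_arm(
  motion=[0, 0, 0.1, 0, 0, 0, 0, 0, 0, 0, 0, 0],
)

```text
time: 66.63
tcp_pos: [0.434, -0.0322, 0.0357]
tcp_rot: [-179.9, 0.2, 175.2]
force: [-4.8, 0.8, 22.2]
grip_width: 0.148
grasp_force: 55.5
```

Emit:
jog_arm(
  motion=[0, 0, 0, 0, 0, 0, 0, 0, 0, 0, 0, 0, 0, 0, 0, 0, 0, 0, 0, 0, 0, 0, 0, 0, 0, 0, 0.5, 0, 0, 0, 0, 0, 1, 0, 0, 0, 0, 0, 1, 0, 0, 0, 0, 0, 1, 0, 0, 0, 0, 0.9, 0.5, 0, 0, 0, 0, 0.9, 0, 0, 0, 0, 0, 0.9, 0, 0, 0, 0],
  hand=-0.3,
)

```text
time: 67.55
tcp_pos: [0.4334, 0.0226, 0.1142]
tcp_rot: [180.0, 0.1, 175.1]
force: [-0.7, 0.2, -0.5]
grip_width: 0.347
grasp_force: 0.0
```

Emit:
jog_arm(
  motion=[0, 0.9, 0, 0, 0, 0, 0, 0.9, 0, 0, 0, 0, 0, 0.9, 0, 0, 0, 0, 0, 0.9, 0, 0, 0, 0, 0, 0.9, 0, 0, 0, 0, 0, 0, 0, 0, 0, 0, 0, 0, 0, 0, 0, 0],
)

```text
time: 68.13
tcp_pos: [0.4325, 0.1126, 0.1132]
tcp_rot: [-180.0, -0.0, 175.3]
force: [-0.4, 0.2, -0.1]
grip_width: 0.349
grasp_force: 0.0
```

```bash
python3 chk.py die_square .433 -.031 -5
python3 - <<'E'
from fit import *
a=[]
for c,(w,h) in(("top",(40,30)),("side",(40,30))):
    im=ctrl.get_image(c); u,v=proj(im,[.433,-.031,.015])[0].astype(int)
    for n in("die_square",): print(c,[(np.round(d["xyz"],4).tolist(),round(d["p"],2)) for d in ctrl.mark_of(c,n)])
    a.append(cv2.resize(im["color"][v-h:v+h,u-w:u+w,::-1],(400,300),interpolation=cv2.INTER_CUBIC))
cv2.imwrite("pics/sq4.png",np.hstack(a))
E
```

```text
top 0.7 209 px off 5.3
die_square [ 0.4215 -0.0311] -8.6 cost 0.097
top [([0.4209, -0.0341, 0.0033], 0.67)]
side [([0.4229, -0.0307, -0.0003], 0.59)]
```

View pics/sq4.png

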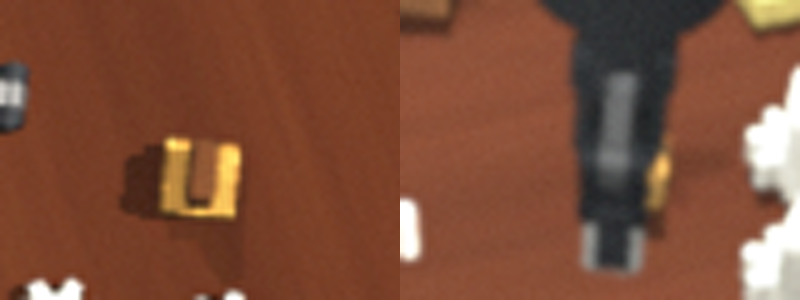

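The square die now stands flat at (0.4217,-0.0315), yaw about -5°. I regrip it centred.

Emit:
jog_arm(
  motion=[-0.13, -0.9, 0, 0, 0, 0, -0.13, -0.9, 0, 0, 0, 0, -0.13, -0.9, 0, 0, 0, 0, -0.14, -0.9, 0, 0, 0, 0, 0, -0.9, 0, 0, 0, 0, 0, -0.9, 0, 0, 0, 0, 0, -0.9, 0, 0, 0, 0, 0, -0.9, 0, 0, 0, 0, 0, 0, 0, 0, 0, 0, 0, 0, 0, 0, 0, 0, 0, 0, 0, 0, 0, 0],
)

```text
time: 69.45
tcp_pos: [0.4219, -0.0314, 0.1134]
tcp_rot: [180.0, -0.0, 175.2]
force: [0.1, 0.8, -0.1]
grip_width: 0.344
grasp_force: 0.0
```

```bash
python3 chk.py die_square .4217 -.0315 -5; python3 -c "
from plant import ctrl
print(ctrl.get_obs()['tcp_pos'])"
```

```text
side 0.69 300 px off 2.3
die_square [ 0.4226 -0.028 ] -2.7 cost 0.087
[ 0.42203412 -0.03101574  0.11344682]
```

Emit:
jog_arm(
  motion=[0, 0, -0.9, 0, 0, 0, 0, 0, -0.9, 0, 0, 0, 0, 0, -0.9, 0, 0, 0, 0, 0, -0.9, 0, 0, 0, 0, 0, -0.55, 0, 0, 0, 0, 0, 0, 0, 0, 0, 0, 0, 0, 0, 0, 0],
)

```text
time: 70.23
tcp_pos: [0.4217, -0.0312, 0.0302]
tcp_rot: [180.0, -0.1, 175.3]
force: [-0.3, 0.0, 0.6]
grip_width: 0.352
grasp_force: 0.0
```

Emit:
jog_arm(
  motion=[0, 0, 0, 0, 0, 0, 0, 0, 0, 0, 0, 0, 0, 0, 0, 0, 0, 0, 0, 0, 0, 0, 0, 0, 0, 0, 0, 0, 0, 0],
  hand=-1,
  grip_force=60,
)

```text
time: 70.65
tcp_pos: [0.423, -0.0318, 0.0313]
tcp_rot: [180.0, 0.1, 175.2]
force: [-0.4, 0.5, 6.6]
grip_width: 0.147
grasp_force: 61.4
```

Emit:
jog_arm(
  motion=[0, 0, 0.5, 0, 0, 0, 0, 0, 1, 0, 0, 0, 0, 0, 1, 0, 0, 0, 0, 0, 1, 0, 0, 0, 0, 0, 1, 0, 0, 0, 0, 0, 0, 0, 0, 0, 0, 0, 0, 0, 0, 0],
)

```text
time: 71.23
tcp_pos: [0.4231, -0.032, 0.1213]
tcp_rot: [-180.0, 0.2, 175.2]
force: [0.3, -0.2, -0.7]
grip_width: 0.147
grasp_force: 60.4
```

Emit:
jog_arm(
  motion=[0.535, -0.971, 0, 0, 0, 0, 0.535, -0.971, 0, 0, 0, 0, 0.535, -0.971, 0, 0, 0, 0, 0.535, -0.971, 0, 0, 0, 0, 0.535, -0.971, 0, 0, 0, 0, 0.535, -0.971, 0, 0, 0, 0, 0.535, -0.971, 0, 0, 0, 0, 0.535, -0.971, 0, 0, 0, 0, 0.535, -0.971, 0, 0, 0, 0, 0.535, -0.971, 0, 0, 0, 0, 0.535, -0.971, 0, 0, 0, 0],
)

```text
time: 72.15
tcp_pos: [0.5393, -0.2459, 0.1185]
tcp_rot: [179.9, -0.1, 175.2]
force: [0.3, -1.2, -0.3]
grip_width: 0.146
grasp_force: 60.4
```

Emit:
jog_arm(
  motion=[0, 0, -0.7, 0, 0, 0, 0, 0, -0.7, 0, 0, 0, 0, 0, -0.7, 0, 0, 0, 0, 0, -0.7, 0, 0, 0, 0, 0, -0.4, 0, 0, 0, 0, 0, 0, 0, 0, 0, 0, 0, 0, 0, 0, 0, 0, 0, 0, 0, 0, 0],
)

```text
time: 72.82
tcp_pos: [0.5401, -0.2455, 0.0567]
tcp_rot: [-180.0, 0.0, 175.2]
force: [0.2, -0.7, 0.5]
grip_width: 0.147
grasp_force: 60.4
```

```bash
cat > s9.py <<'E'
from fit import *
o=ctrl.get_obs(); t=o["tcp_pos"]; print(t)
# brass edges in the side view: seated dies (brass top z=.020) versus held one (brass top z = tcp-.0313+.014)
im=ctrl.get_image("side"); hsv=cv2.cvtColor(im["color"],cv2.COLOR_RGB2HSV)
m=((hsv[...,0]>14)&(hsv[...,0]<30)&(hsv[...,1]>110)&(hsv[...,2]>90)).astype(np.uint8)
dz=t[2]-.0313
pr={"round":(.5446,-.1797,.006),"oblong":(.6145,-.1847,.006),"cross":(.6093,-.2498,.006),"bar":(.5699,-.2986,.006),"square":(t[0],t[1],dz)}
for n,(x,y,z) in pr.items():
    mod=[(p,a+z,b+z) for p,a,b in M["die_"+n][:-1]]; r0=render(im,mod,(x,y,-.082))
    r=cv2.resize(r0.astype(np.float32),(560,420),interpolation=cv2.INTER_AREA)
    win=cv2.dilate((r>0).astype(np.uint8),np.ones((7,7))); k=m*win
    ys,xs=np.nonzero(k); u,v=proj(im,[x,y,z+.014])[0]
    ext=np.array([xs.min(),xs.max()]) if len(xs) else None; ry,rx=np.nonzero(r>.5)
    print(n,"brass px",k.sum(),"model",(r>.5).sum(),"col ext",ext,"model",rx.min(),rx.max())
E
python3 s9.py; python3 s8.py zz.png
```

```text
[ 0.54009399 -0.24546382  0.05671022]
round brass px 90 model 189 col ext [252 267] model 252 267
oblong brass px 109 model 242 col ext [221 242] model 220 243
cross brass px 83 model 194 col ext [227 244] model 227 245
bar brass px 90 model 204 col ext [240 268] model 240 265
square brass px 105 model 178 col ext [253 269] model 256 270
[ 0.54037924 -0.24563344  0.05712962] [-1.79968570e+02  6.24848085e-02  1.75208007e+02]
top 387 174
side 260 154
```

Emit:
jog_arm(
  motion=[0, 0, -0.15, 0, 0, 0, 0, 0, -0.15, 0, 0, 0, 0, 0, -0.15, 0, 0, 0, 0, 0, -0.1, 0, 0, 0, 0, 0, 0, 0, 0, 0, 0, 0, 0, 0, 0, 0],
)

```text
time: 73.47
tcp_pos: [0.5396, -0.2452, 0.0451]
tcp_rot: [180.0, -0.0, 175.2]
force: [-0.4, 0.6, 0.2]
grip_width: 0.149
grasp_force: 60.4
```

```bash
python3 -c "
from plant import ctrl
o=ctrl.get_obs(); print(o['tcp_pos'],o['force'],o['ft_torque'])"
```

```text
[ 0.53963582 -0.2451556   0.04514558] [-0.4308814   0.64221435  0.23646016] [ 0.15696812  0.01463274 -0.02688443]
```

Emit:
jog_arm(
  motion=[0, 0, -0.1, 0, 0, 0, 0, 0, -0.05, 0, 0, 0, 0, 0, 0, 0, 0, 0, 0, 0, 0, 0, 0, 0],
)

```text
time: 73.8
tcp_pos: [0.54, -0.2448, 0.0424]
tcp_rot: [179.9, 0.0, 175.2]
force: [2.5, 3.3, 0.8]
grip_width: 0.146
grasp_force: 60.6
```

Emit:
jog_arm(
  motion=[0, 0, -0.1, 0, 0, 0, 0, 0, -0.05, 0, 0, 0, 0, 0, 0, 0, 0, 0, 0, 0, 0, 0, 0, 0],
)

```text
time: 74.13
tcp_pos: [0.5401, -0.2452, 0.0394]
tcp_rot: [180.0, 0.0, 175.2]
force: [2.2, 2.6, 1.2]
grip_width: 0.152
grasp_force: 60.7
```

Emit:
jog_arm(
  motion=[0, 0, -0.1, 0, 0, 0, 0, 0, -0.1, 0, 0, 0, 0, 0, 0, 0, 0, 0, 0, 0, 0, 0, 0, 0],
)

```text
time: 74.47
tcp_pos: [0.5401, -0.2451, 0.0372]
tcp_rot: [-180.0, 0.1, 175.2]
force: [-3.0, 6.7, 17.3]
grip_width: 0.148
grasp_force: 62.7
```

Emit:
jog_arm(
  motion=[0, 0, 0, 0, 0, 0, 0, 0, 0, 0, 0, 0, 0, 0, 0, 0, 0, 0, 0, 0, 0, 0, 0, 0, 0, 0, 0.6, 0, 0, 0, 0, 0, 1, 0, 0, 0, 0, 0, 1, 0, 0, 0, 0, 0, 1, 0, 0, 0, 0, 0, 1, 0, 0, 0, 0, 0, 1, 0, 0, 0, 0, 0, 0.5, 0, 0, 0],
  hand=-0.3,
)

```text
time: 75.38
tcp_pos: [0.5409, -0.2462, 0.1608]
tcp_rot: [-179.9, 0.2, 175.2]
force: [-0.0, -0.7, 0.3]
grip_width: 0.349
grasp_force: 0.0
```

Emit:
jog_arm(
  motion=[-0.45, 1, 0, 0, 0, 0, -0.45, 1, 0, 0, 0, 0, -0.45, 1, 0, 0, 0, 0, -0.45, 1, 0, 0, 0, 0, -0.45, 1, 0, 0, 0, 0, -0.45, 1, 0, 0, 0, 0, -0.45, 1, 0, 0, 0, 0, -0.45, 1, 0, 0, 0, 0, -0.45, 1, 0, 0, 0, 0, -0.45, 1, 0, 0, 0, 0, -0.45, 1, 0, 0, 0, 0, -0.45, 1, 0, 0, 0, 0],
)

```text
time: 76.38
tcp_pos: [0.4312, -0.0046, 0.1576]
tcp_rot: [-180.0, 0.0, 175.2]
force: [-0.4, -0.2, -0.3]
grip_width: 0.35
grasp_force: 0.0
```

Emit:
jog_arm(
  motion=[-0.45, 1, 0, 0, 0, 0, -0.45, 1, 0, 0, 0, 0, -0.45, 1, 0, 0, 0, 0, -0.45, 1, 0, 0, 0, 0, -0.45, 1, 0, 0, 0, 0, -0.45, 1, 0, 0, 0, 0, -0.45, 1, 0, 0, 0, 0, -0.45, 1, 0, 0, 0, 0, -0.45, 1, 0, 0, 0, 0, -0.45, 1, 0, 0, 0, 0, -0.45, 1, 0, 0, 0, 0, -0.45, 1, 0, 0, 0, 0],
)

```text
time: 77.38
tcp_pos: [0.3233, 0.2354, 0.1577]
tcp_rot: [-180.0, 0.0, 175.2]
force: [0.1, 0.2, 0.6]
grip_width: 0.349
grasp_force: 0.0
```

Emit:
jog_arm(
  motion=[-0.45, 1, 0, 0, 0, 0, -0.45, 1, 0, 0, 0, 0, -0.45, 1, 0, 0, 0, 0, -0.45, 1, 0, 0, 0, 0, -0.45, 1, 0, 0, 0, 0, -0.45, 1, 0, 0, 0, 0, -0.45, 1, 0, 0, 0, 0, -0.45, 1, 0, 0, 0, 0, -0.45, 1, 0, 0, 0, 0, -0.45, 1, 0, 0, 0, 0, 0, 0, 0, 0, 0, 0, 0, 0, 0, 0, 0, 0],
)

```text
time: 78.38
tcp_pos: [0.2334, 0.4351, 0.1574]
tcp_rot: [-180.0, 0.0, 175.3]
force: [-1.0, -0.6, -0.9]
grip_width: 0.349
grasp_force: 0.0
```

```bash
python3 s7.py
python3 - <<'E'
from fit import *
a=[]
for c,P,w,h in(("side",[.575,-.24,.02],36,36),("side",[.603,.246,.05],44,44),("top",[.575,-.24,.02],48,48),("top",[.603,.246,.03],48,48)):
    im=ctrl.get_image(c); u,v=proj(im,P)[0].astype(int)
    a.append(cv2.resize(im["color"][max(0,v-h):v+h,u-w:u+w,::-1],(300,300),interpolation=cv2.INTER_CUBIC))
cv2.imwrite("pics/fin.png",np.vstack([np.hstack(a[:2]),np.hstack(a[2:])]))
E
```

```text
top [(0.72, np.int64(2350))] 1
side [(0.86, np.int64(3599)), (0.21, np.int64(1815))] 1
[0] 56 [0.6022 0.2483] -10.9 0.064
[0] 44 [0.6033 0.2481] -10.5 0.041
[1] 56 [0.6037 0.2436] -10.9 0.103
[1] 44 [0.604  0.2437] -11.3 0.08
[0, 1] 56 [0.6025 0.2478] -11.4 0.09
[0, 1] 44 [0.6031 0.2475] -11.2 0.072
```

View pics/fin.png

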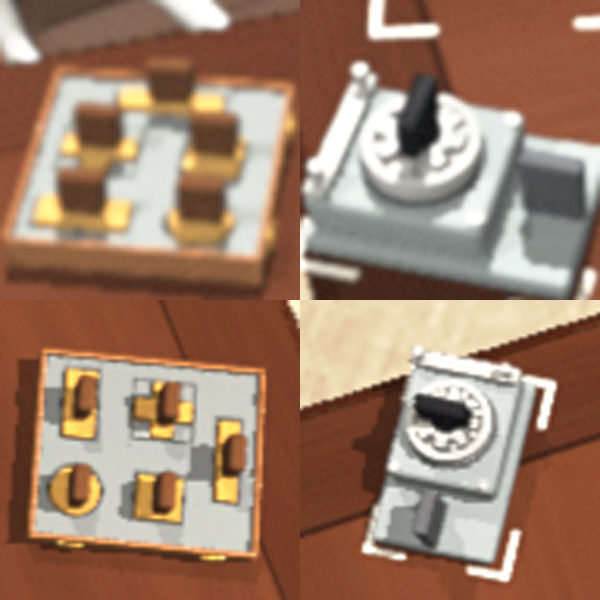

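All five dies sit flush, the wheel is home and wound to its stop, and the embosser is within about 1.5 mm and 0.5° of the outline. Handing in.

```bash
python3 -c "
from plant import ctrl
print(ctrl.close_job())"
```

```text
the job is handed in; nothing more can be done
None
```

The job is handed in at about 79 s, with no verdict returned. The embosser is lined up on the work mark (about 1.5 mm, 0.5°), the wheel is meshed, home and wound to its stop, all five dies are home and everything is released. Winding had twisted the embosser about 2°, so I turned it back by the fin. The square die jammed on its first tries and went in after I levelled it on the desk and regripped it; that levelling press peaked at 48 N on the wrist.

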